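Load the slide magazine and wind it to the scanner

ROBOT

A 6-joint arm with a two-finger parallel gripper is mounted at the origin on the work surface. World frame = base frame: x ahead of the robot, y to its left, z up, the work surface at z = 0. Lengths are in m, angles in rad, forces in N, time in s.
With the tool pointing down it reaches from about 0.35 to 0.775 m from the base axis. Payload 7.3 kg.
Tool frame: the origin (TCP) lies midway between the tips of the shut fingers; the grasp point (between the pads) lies 19 mm behind it (r.tcp_to_grasp is the distance from the TCP to the grasp point, in m); z points along the fingers, y is the direction in which the jaws open and shut (so a half turn about z gives the same grasp; the last joint's range is limited). The gripper opens to 92 mm and grips with 3 to 60 N. Pads are 19 mm wide; open, the fingers measure 130 mm over their backs; the gripper's body (75 mm by 190 mm) begins 47 mm behind the grasp point.
Start: joints at [-1.268, 0.342, 1.524, -0, 1.275, -0.146], TCP at [0.228, -0.473, 0.227] pointing down, gripper open.
Joint ranges: [-2.53, 2.53], [-0.77, 2.02], [0.04, 2.7], [-1, 4.14], [0.28, 2.66], [-3.11, 3.11]. Speed limits (rad/s): [2.57, 2.57, 3.14, 3.14, 3.14, 3.14].

INTERFACE

Orientations are given as [roll, pitch, yaw] about the fixed x, y, z axes, in that order (R = Rz(yaw) Ry(pitch) Rx(roll)).
In Python, from rig import status, get_image, job, finder, r gives the robot as it stands.
- The arm moves only by the tool drive_tool, never from a script. Its argument "series" is a list of rows, each a list of 7 numbers: the turn, a rotation vector about the world's x, y, z in units of 5 degrees (1.0 is 5 degrees), then the shift along the world's x, y, z in units of 30 mm (1.0 is 30 mm), then the opening, from -1 (shut) to 1 (fully open). In form: [[rx, ry, rz, x, y, z, jaw], ...]. A call has 1 to 20 rows; each row shifts and turns the commanded pose from where the row before left it; what a row does not reach is not made up. A row lasts 1/10 s, in which the tool goes at most 50 mm and 8.59 degrees, less where a joint would pass 70% of its speed; a pose out of reach is approached as far as the arm can. A call is refused whole if a number of a shift passes 1 or a number of a turn 1, either way. A call with a gripper value outside its range is refused whole. The fingers move at their own pace and stop on an object; "force" is the grip in N (left out, the last holds). Time passes only in rows, so rows that do not move let the fingers close. It gives the time, the measured TCP pose, the force and the opening at its end, in the units of the state.
- status.read_state(): the state, without advancing time (a new reading comes with each control period).
- get_image(name): name is "scene" or "side" or "wrist"; returns a dict with "color" (400x640x3 uint8, blue, green, red), "camera_matrix" (3x3 intrinsics, pixels), "world_to_cam" (4x4, takes a point from world to camera coordinates). Camera axes: x right, y down, z forward; pixel columns grow to the right and rows downward; lengths in m; the calibration is good to about 2 mm. A picture is of the moment at which its call begins. There is no depth.
- job.close_job(): hands the job in, once; it reports no verdict.
Trained networks look in the newest picture that a camera, given by its name, has taken for a name from the list of things; names that differ only in an ending like _2 or _b are one class to them, and where a whole thing is asked for, a point or a joint stands for the part that bears it (a point fixed in the world has none). Each returns a list of dicts, best first, with "p" (0 to 1); they miss things now and then, are a little off and sometimes report something else, mostly with a low value. They report only what shows in the picture. A call takes as long as a camera call. They do not tell look-alikes from the thing itself.
- finder.boxes_of(query, camera): "extent" ([left, top, right, bottom] in pixels, round what is visible of it).
The state is a dict: "t": time; "qpos": joint angles; "joint_velocities": joint speeds; "joint_efforts": joint torques, N m; "eef_pos": TCP position; "ee_rot": TCP orientation; "contact_force": force on the tool from outside, world axes, zero at the start; "wrist_torque": the same for the moment, N m; "gripper_width": finger opening in m.
Only numpy, scipy, OpenCV 4.12 (cv2) and the standard library are available. Lean on these libraries where they do the work, as an engineer would, in place of code of your own. Each camera call takes 0.05 s, during which the arm holds its last target. There are 200 camera calls.

TASK

Take the dust cap off the slide magazine and press every slide cassette lying on the mat down into its spring-loaded well, one on top of the other, until the catches hold each one. Once they are all latched in, wind the handwheel until the magazine's pointer lines up with the index line on the scanner, to within 3 mm, and have the dust cap back on, seated level over the mouth of the well, at the end. Leave the bottle, the tip box and the beaker where they are.

Things in the scene. Friction and masses are not known exactly. Their poses are not given: they have to be found in the camera images.
- cassette1: slide cassette, a flat white plastic frame with a glass window on both faces (either face may be up), 80 x 40 x 14 mm, about 60 g, lying on the mat at the start; 2 to 4 cassettes are present, all alike. Origin: its very centre; x along its 80 mm length, y along its 40 mm width, z along its 14 mm thickness
- cassette2: slide cassette, a flat white plastic frame with a glass window on both faces (either face may be up), 80 x 40 x 14 mm, about 60 g, lying on the mat at the start; 2 to 4 cassettes are present, all alike. Origin: its very centre; x along its 80 mm length, y along its 40 mm width, z along its 14 mm thickness
- cassette3: slide cassette, a flat white plastic frame with a glass window on both faces (either face may be up), 80 x 40 x 14 mm, about 60 g, lying on the mat at the start; 2 to 4 cassettes are present, all alike. Origin: its very centre; x along its 80 mm length, y along its 40 mm width, z along its 14 mm thickness
- cassette4: slide cassette, a flat white plastic frame with a glass window on both faces (either face may be up), 80 x 40 x 14 mm, about 60 g, lying on the mat at the start; 2 to 4 cassettes are present, all alike. Origin: its very centre; x along its 80 mm length, y along its 40 mm width, z along its 14 mm thickness
- well (a point): middle of the magazine's spring-loaded well, level with the underside of its two catches (about 94 mm above the bench); moves with the carriage. x along the well's 80 mm side, away from the robot; y along the 40 mm side and the carriage's travel; z up. A cassette is latched once its top face is below this point (centre then 7 to 8 mm below; earlier ones 14 mm lower each)
- mouth (a point): centre of the top of the well, 19 mm above well. The well is four upright corner angles, 83 x 43 mm inside, flared out over the top 11 mm; each long side has an open gap 56 mm wide in its middle, top to bottom. A cassette laid in, its length along x, rests level on the catches' slopes with its centre about 18 mm above well; it must then be pushed down in its middle
- catch_near (a joint): sprung catch in the middle of the well's near short end (a twin is at the far end), 13 mm wide, reaching 5 mm into the well; its sloping top starts 17 mm above well, its flat underside is at well. m: 0 when out, grows to 0.005 as a passing cassette forces it back; it snaps over the cassette's top face when that is just below; push 3 to 4 mm past to be sure
- follower (a joint): how far the sprung platform in the well has been pushed down, m: 0 when empty (its top 2 mm below well), stop at 0.062. Spring about 3 N at 0 plus 170 N/m, and the catches add 1 or 2 N: about 5 N for the first cassette, rising to 10 to 13 N for the fourth, which is the last that fits. Reads about 0.012 with one cassette latched and 0.014 more for each further one
- cap: dust cap, black plastic, 116 x 78 mm, 90 g, with a central knob 22 mm in diameter from 3 to 27 mm above the origin. Origin: centre of the top plate's underside; a rim 10 mm deep hangs from it (inside 110 x 72 mm), so the origin is 10 mm up when it stands on the bench. x along its long side. At first it lies over the mouth, origin about 19 mm above well, x along the well's x, 6 mm play
- feeder: the feeder's aluminium base plate, 130 x 340 x 12 mm, fixed to the bench at a place and angle that vary; origin on the bench below the well's middle as it stands at the start; y along the carriage's travel, towards the robot's left; the plate reaches from y = -215 to 125 mm. The handwheel's upright axis is at x = 0, y = -170 mm
- wheel (a joint): handwheel, a black disc 112 mm in diameter lying flat on a grey gearbox, top 68 mm above the bench, upright axis; rad, 0 at the start, grows clockwise seen from above, stop at about 20. One clockwise turn moves the carriage with the magazine 20 mm along the feeder's +y (3.18 mm per rad); it turns easily (about 0.05 N m) and stays where it is left
- crank_top (a point): centre of the top end of the handwheel's upright crank grip, a black free-spinning pin 16 mm in diameter and 36 mm tall, its foot 2 mm above the disc; it goes round at 42 mm from the wheel's axis
- pointer (a point): tip of the thin dark pointer that sticks out from the magazine's carriage on the far side, towards the scanner, 82 mm above the bench; moves with the carriage; axes as the feeder's
- mark (a point): the index line at the middle of the scanner's near top edge, 100 mm above the bench; axes as the feeder's. The scanner is the low white box (200 x 200 x 100 mm) fixed beyond the feeder, its black intake slot facing the magazine. Pointer and mark are lined up when their places along the feeder's y agree; at the start the mark is 30 to 56 mm to the +y side
- mat: thin blue bench mat, 300 x 290 x 2 mm, fixed, on which the cassettes lie; origin at the centre of its underside
- media_bottle: amber bottle, 56 mm in diameter, 130 mm tall, bystander: leave it alone; origin at the centre of its underside
- tip_box: grey box with clear lid, 87 x 122 x 68 mm, bystander: leave it alone; origin at the centre of its underside
- beaker: glass beaker, 64 mm wide, 80 mm tall, bystander: leave it alone; origin at the centre of its underside
Mind the look-alikes: they are no part of the job. What is shaped like the cassette2 but pink, purple or yellow is not meant.

How it is judged:
On the way, in this order (a step that is already met when the one before it is completed fails the run):
1. every cassette present is latched down in the well (x of cassette1 in the frame of well between -0.006 and 0.006 m and y of cassette1 in the frame of well between -0.006 and 0.006 m and z of each of cassette1, cassette2, cassette3, cassette4 in the frame of well below -0.005 m and angle between the z axis of each of cassette1, cassette2, cassette3, cassette4 and the z axis of well, either way round below 0.12 rad and x of cassette2 in the frame of well between -0.006 and 0.006 m and y of cassette2 in the frame of well between -0.006 and 0.006 m and x of cassette3 in the frame of well between -0.006 and 0.006 m and y of cassette3 in the frame of well between -0.006 and 0.006 m and x of cassette4 in the frame of well between -0.006 and 0.006 m and y of cassette4 in the frame of well between -0.006 and 0.006 m), for 0.3 s.
2. with the cassettes still latched, the pointer lines up with the scanner's line (all of step 1 and y of pointer in the frame of mark between -0.003 and 0.003 m), for 0.3 s.
At the end, for the whole second after the job is handed in: All cassettes present lie level in the well under the catches (centre over 5 mm below well, 6 mm of its middle); pointer within 3 mm of the mark along y; cap level on the mouth (9 mm of the middle, origin 14 to 23.5 mm above well, tilt under 0.08 rad); all at rest (all of step 2 and x of cap in the frame of well between -0.009 and 0.009 m and y of cap in the frame of well between -0.009 and 0.009 m and z of cap in the frame of well between 0.014 and 0.0235 m and angle between cap's own z axis and vertical below 0.08 rad and linear speed of each of cap, cassette1, cassette2, cassette3, cassette4 below 0.01 m/s); the robot touches nothing.
It fails at once if the media bottle is moved by more than 4 cm or tipped (distance of media_bottle from where it was at the start of the episode above 0.04 m or angle between media_bottle's own z axis and vertical above 0.5 rad).
It fails at once if the tip box is moved by more than 4 cm or tipped (distance of tip_box from where it was at the start of the episode above 0.04 m or angle between tip_box's own z axis and vertical above 0.5 rad).
It fails at once if the beaker is moved by more than 4 cm or tipped (distance of beaker from where it was at the start of the episode above 0.04 m or angle between beaker's own z axis and vertical above 0.5 rad).
Of cassette1, cassette2, cassette3, cassette4 only 2 to 4 are there at a start; the rules pass over those that are not, and their reading is None.
At some moment in a run one of cassette1, cassette2, cassette3, cassette4, cap may be knocked a few centimetres aside while the robot is not near it.
Once in a run the grip may slacken for a moment while it holds something.
It also fails if it takes over 210 s, if anything falls off the work surface, if the arm or the gripper's body presses on something with over 40 N, if the wrist force passes 120 N, or if a joint passes its speed limit or range.

## Working session

There is one attempt and no reset: what is moved stays moved. The work goes in short steps, Python scripts to look and compute and a tool call to move; the robot and the scene stay as the last step left them, time stands still between calls to the robot, and variables do not carry over. Pictures are saved under pics/ and viewed, about 12 in all and at most 16, crops included, and the job is handed in when it is done.

Besides the shell and the picture viewer there is one more tool, called after "Emit:" as name(argument=value, ...) on one line, values as JSON. drive_tool: Moves the arm, as the interface text tells. Its arguments: {"type":"object","properties":{"series":{"type":"array"},"force":{"type":"number"}},"required":["series"]}

```bash
ls; mkdir -p pics; cat > h.py <<'E'
import numpy as np, cv2
from rig import status, get_image, job, finder, r
def save(n,f,crop=None,scale=1):
    im=get_image(n); c=im["color"]
    if crop: c=c[crop[1]:crop[3],crop[0]:crop[2]]
    if scale!=1: c=cv2.resize(c,None,fx=scale,fy=scale,interpolation=cv2.INTER_CUBIC)
    cv2.imwrite("pics/"+f,c); return im
def back(im,uv,z):
    "world point on plane z seen at pixel uv"
    K=im["camera_matrix"];T=im["world_to_cam"];R=T[:3,:3];t=T[:3,3]
    o=-R.T@t; d=R.T@np.linalg.solve(K,np.array([uv[0],uv[1],1.]))
    return o+d*(z-o[2])/d[2]
def proj(im,p):
    T=im["world_to_cam"];q=im["camera_matrix"]@(T[:3,:3]@np.asarray(p,float)+T[:3,3]); return q[:2]/q[2]
E
python3 - <<'E'
from h import *
import pickle
d={}
for n in("scene","side","wrist"):
    d[n]=save(n,n+"0.png")
    T=d[n]["world_to_cam"];print(n,"cam at",(-T[:3,:3].T@T[:3,3]).round(3),d[n]["camera_matrix"][0,0].round(0))
pickle.dump(d,open("im0.pkl","wb"))
for n in("scene","side"):
    for q in("cassette1","cap","feeder","wheel","crank_top","pointer","mat","mark","catch_near"):
        try:
            print(n,q,[( [round(float(v)) for v in b["extent"]],round(b["p"],2)) for b in finder.boxes_of(q,n)][:7])
        except Exception as e: print(n,q,e)
print(status.read_state())
E
```

```text
pics
scene cam at [0.958 0.87  0.771] 416.0
side cam at [0.178 0.899 1.224] 460.0
wrist cam at [ 0.3   -0.438  0.384] 337.0
scene cassette1 [([386, 350, 431, 375], 0.94), ([337, 292, 369, 325], 0.88), ([333, 202, 361, 220], 0.8), ([337, 246, 368, 266], 0.76), ([410, 226, 426, 251], 0.74), ([305, 264, 338, 288], 0.59), ([371, 277, 408, 299], 0.56)]
scene cap [([266, 174, 311, 200], 0.91), ([266, 193, 308, 224], 0.38)]
scene feeder [([250, 156, 324, 245], 0.91)]
scene wheel [([254, 155, 290, 182], 0.81)]
scene crank_top [([279, 160, 284, 173], 0.61)]
scene pointer [([194, 160, 214, 188], 0.3)]
scene mat [([277, 231, 442, 356], 0.59), ([266, 196, 310, 224], 0.46)]
scene mark [([181, 188, 271, 273], 0.58), ([371, 275, 406, 297], 0.56)]
scene catch_near []
side cassette1 [([244, 303, 273, 319], 0.89), ([279, 316, 310, 330], 0.84), ([226, 355, 253, 380], 0.81), ([261, 267, 288, 281], 0.76), ([356, 296, 383, 318], 0.59), ([345, 235, 366, 257], 0.55), ([290, 271, 321, 293], 0.53)]
side cap [([296, 183, 336, 208], 0.93)]
side feeder [([284, 162, 359, 248], 0.59)]
side wheel []
side crank_top 
[... 154 characters left out ...]
]
side catch_near []
{'t': 1.05, 'qpos': array([-1.26801456e+00,  3.41976863e-01,  1.52412706e+00, -2.50558417e-05,
        1.27540446e+00, -1.46011976e-01]), 'joint_velocities': array([ 0.00181062,  0.00158883,  0.00042285, -0.00050131, -0.00066405,
       -0.00015824]), 'joint_efforts': array([ 1.10085373e-03, -4.31147540e+01, -2.44478005e+01,  7.18775718e-02,
        4.84035700e-02, -1.22233010e-05]), 'eef_pos': array([ 0.22779505, -0.47300981,  0.22674306]), 'ee_rot': array([3.14151276e+00, 3.59779064e-05, 4.48801030e-01]), 'contact_force': array([ 0.03829662, -0.28940365, -0.72677345]), 'wrist_torque': array([-0.02332364,  0.00241025,  0.02168737]), 'gripper_width': 0.09151432895174538}
```

```bash
python3 - <<'E'
import pickle,cv2
d=pickle.load(open("im0.pkl","rb"))
for n,c in (("scene",(160,140,460,380)),("side",(200,140,400,400))):
    s=d[n]["color"][c[1]:c[3],c[0]:c[2]]; f=2.6 if n=="scene" else 2.3
    s=cv2.resize(s,None,fx=f,fy=f,interpolation=cv2.INTER_CUBIC);print(s.shape);cv2.imwrite(f"pics/{n}0c.png",s)
E
```

```text
(624, 780, 3)
(598, 460, 3)
```

View pics/scene0c.png

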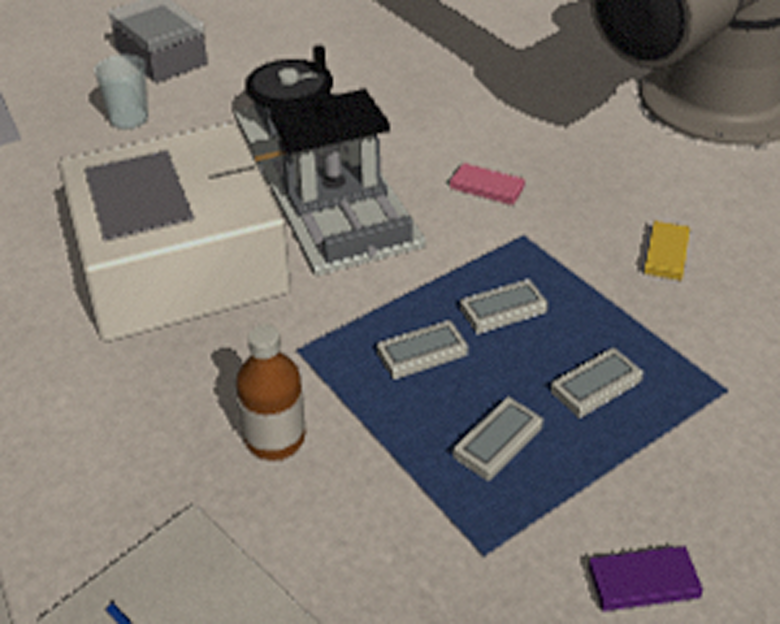

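View pics/side0c.png

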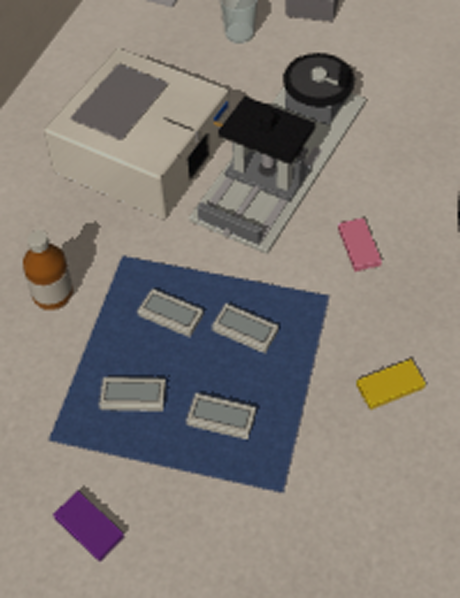

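The scene crop shows the feeder with its black cap, around (330,120). Four white cassettes lie on the mat at about (505,305), (422,348), (597,380) and (498,437). The pink, yellow and purple decoys are off the mat. In the side crop the feeder plate's corners are at about (268,250), (194,222) and (366,98). The index line runs over the scanner top at (165..193,118..129).

```bash
cat >> h.py <<'E'
def cassettes(im,ztop=0.016,amin=60):
    "rectangles of light, uncoloured blobs on the blue mat -> world centre,yaw,size"
    c=im["color"].astype(int); b,g,rr=c[...,0],c[...,1],c[...,2]
    blue=((b>rr+30)).astype(np.uint8)
    n,l,s,_=cv2.connectedComponentsWithStats(blue); k=1+np.argmax(s[1:,4])
    hull=cv2.convexHull(np.argwhere(l==k)[:,::-1].astype(np.int32))
    m=np.zeros(blue.shape,np.uint8); cv2.fillConvexPoly(m,hull,1)
    w=((rr>b-15)&(rr>75)&(m>0)).astype(np.uint8)
    w=cv2.morphologyEx(w,cv2.MORPH_OPEN,np.ones((3,3)))
    out=[]
    for ct in cv2.findContours(w,cv2.RETR_EXTERNAL,cv2.CHAIN_APPROX_NONE)[0]:
        if cv2.contourArea(ct)<amin: continue
        P=np.array([back(im,p[0],ztop)[:2] for p in ct])*1000
        (cx,cy),(a,bb),an=cv2.minAreaRect(P.astype(np.float32))
        if a<bb: a,bb,an=bb,a,an+90
        an=(an+90)%180-90
        out.append((round(cx),round(cy),round(an,1),round(a),round(bb)))
    return out
E
python3 - <<'E'
from h import *
import pickle
d=pickle.load(open("im0.pkl","rb"))
for n in("scene","side"): print(n,cassettes(d[n],0.012))
S=lambda x,y:(200+x/2.3,140+y/2.3)
C=lambda x,y:(160+x/2.6,140+y/2.6)
im=d["side"]
for nm,p,z in(("c -65,125",S(268,250),.012),("c +65,125",S(194,222),.012),("c -65,-215",S(366,98),.012),("wheel c",S(319,80),.068),("cap c",S(266,132),.115),("mark near",S(193,129),.1),("mark far",S(165,118),.1)): print(nm,back(im,p,z).round(3))
im=d["scene"]
for nm,p,z in(("c -65,125",C(422,243),.012),("c +65,125",C(318,272),.012),("wheel c",C(289,82),.068),("cap c",C(335,120),.115),("mark near",C(255,168),.1),("mark far",C(209,177),.1)): print(nm,back(im,p,z).round(3))
E
```

```text
scene [(577, 340, 19.7, 89, 46), (458, 329, 6.2, 85, 49), (580, 212, -4.9, 83, 52), (478, 199, -6.2, 85, 54)]
side [(461, 333, 6.1, 81, 45), (578, 345, 20.6, 81, 46), (480, 203, -5.4, 82, 46), (583, 216, -4.8, 83, 46)]
c -65,125 [0.494 0.073 0.012]
c +65,125 [0.612 0.064 0.012]
c -65,-215 [ 0.453 -0.263  0.012]
wheel c [ 0.52  -0.221  0.068]
cap c [ 0.543 -0.049  0.115]
mark near [ 0.649 -0.031  0.1  ]
mark far [ 0.696 -0.036  0.1  ]
c -65,125 [0.502 0.073 0.012]
c +65,125 [0.622 0.061 0.012]
wheel c [ 0.524 -0.226  0.068]
cap c [ 0.542 -0.052  0.115]
mark near [ 0.648 -0.031  0.1  ]
mark far [ 0.697 -0.04   0.1  ]
```

Emit:
drive_tool(series=[[0,0,-0.467,0.55,0.98,0.17,1],[0,0,-0.467,0.55,0.98,0.17,1],[0,0,-0.467,0.55,0.98,0.17,1],[0,0,-0.467,0.55,0.98,0.17,1],[0,0,-0.467,0.55,0.98,0.17,1],[0,0,-0.467,0.55,0.98,0.17,1],[0,0,-0.467,0.55,0.98,0.17,1],[0,0,-0.467,0.55,0.98,0.17,1],[0,0,-0.467,0.55,0.98,0.17,1],[0,0,-0.467,0.55,0.98,0.17,1],[0,0,-0.467,0.55,0.98,0.17,1],[0,0,-0.467,0.55,0.98,0.17,1],[0,0,-0.467,0.55,0.98,0.17,1],[0,0,-0.467,0.55,0.98,0.17,1],[0,0,0,0,0,0,1],[0,0,0,0,0,0,1]])

```text
t: 2.65
eef_pos: [0.4588, -0.0611, 0.298]
ee_rot: [3.141, 0.0, -0.119]
contact_force: [0.2, 0.1, -0.5]
gripper_width: 0.0922
```

```bash
python3 - <<'E'
from h import *
import pickle
im=save("wrist","w1.png"); pickle.dump(im,open("w1.pkl","wb"))
print(im["world_to_cam"].round(3))
for q in("cap","feeder","wheel","crank_top","pointer","mark"):
    print(q,[( [round(float(v)) for v in b["extent"]],round(b["p"],2)) for b in finder.boxes_of(q,"wrist")][:3])
s=status.read_state();print(s["eef_pos"],s["ee_rot"],s["t"],s["contact_force"])
E
```

```text
[[-0.118 -0.993 -0.001 -0.005]
 [-0.949  0.113  0.295  0.385]
 [-0.292  0.035 -0.956  0.596]
 [ 0.     0.     0.     1.   ]]
cap [([276, 22, 362, 156], 0.85), ([0, 78, 40, 142], 0.42)]
feeder [([211, 0, 525, 147], 0.74), ([0, 0, 216, 253], 0.72), ([275, 22, 357, 153], 0.63)]
wheel [([420, 39, 522, 147], 0.94), ([191, 2, 369, 9], 0.27)]
crank_top []
pointer [([312, 1, 318, 23], 0.61), ([12, 164, 71, 224], 0.43)]
mark [([194, 2, 370, 10], 0.97)]
[ 0.45854447 -0.06212522  0.29811635] [ 3.14142889e+00  1.13720646e-04 -1.22987981e-01] 3.0 [-0.09525819 -0.08181099  0.29099129]
```

View pics/w1.png

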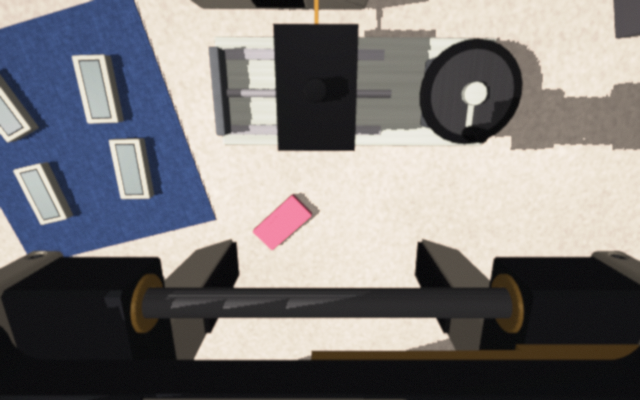

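The wrist view shows the cap corners at (274,24), (355,24), (357,150) and (278,151), the knob at about (315,90), the wheel disc centred near (471,91) with its crank at about (475,133), and the orange pointer at (317,10).

```bash
python3 - <<'E'
from h import *
import pickle
im=pickle.load(open("w1.pkl","rb"))
P=[back(im,p,.116) for p in((274,24),(355,24),(357,150),(278,151))]
print(np.round(P,3)); print("cap",np.mean(P,0).round(4)); v=P[0]-P[3]+P[1]-P[2]; print("yaw",np.degrees(np.arctan2(v[1],v[0])))
print("knob",back(im,(315,91),.138)); print("wheel",back(im,(471,91),.068),"crank",back(im,(475,131),.106),"pink",back(im,(285,222),.014))
print("feeder edge",back(im,(230,147),.012),back(im,(440,147),.012))
print(cassettes(im,0.014,300))
print(proj(im,(0.458,-0.062,.298)))
E
```

```text
[[ 0.607 -0.03   0.116]
 [ 0.599 -0.103  0.116]
 [ 0.484 -0.094  0.116]
 [ 0.493 -0.015  0.116]]
cap [ 0.5458 -0.0602  0.116 ]
yaw -5.906607646211709
knob [ 0.54511062 -0.05985321  0.138     ]
wheel [ 0.52628239 -0.22725835  0.068     ] crank [ 0.48786136 -0.21616083  0.106     ] pink [0.37961899 0.00810746 0.014     ]
feeder edge [0.49144014 0.06399279 0.012     ] [ 0.45878406 -0.21003373  0.012     ]
[(459, 332, 6.7, 81, 46), (479, 201, -5.9, 82, 43), (566, 339, 21.0, 61, 48), (582, 215, -4.6, 81, 43)]
[330.36151263 260.47681393]
```

Emit:
drive_tool(series=[[0,0,0,0.97,0.04,0,1],[0,0,0,0.97,0.03,0,1],[0,0,0,0.95,0,-0.5,1],[0,0,0,0,0,-1,0],[0,0,0,0,0,-1,0],[0,0,0,0,0,-1,0],[0,0,0,0,0,-1,0],[0,0,0,0,0,-0.8,0],[0,0,0,0,0,-0.6,0],[0,0,0,0,0,0,-1],[0,0,0,0,0,0,-1],[0,0,0,0,0,0,-1],[0,0,0,0,0,0,-1],[0,0,0,0,0,0,-1]], force=30)

```text
t: 4.4
eef_pos: [0.5463, -0.0596, 0.1224]
ee_rot: [3.141, -0.003, -0.122]
contact_force: [0.8, -0.3, 3.5]
gripper_width: 0.0208
```

Emit:
drive_tool(series=[[0,0,0,0,0,0.5,-1],[0,0,0,0,0,1,-1],[0,0,0,0,0,1,-1],[0,0,0,-0.93,-0.81,0,-1],[0,0,0,-0.93,-0.81,0,-1],[0,0,0,-0.93,-0.81,0,-1],[0,0,0,-0.93,-0.81,0,-1],[0,0,0,-0.93,-0.81,0,-1],[0,0,0,-0.93,-0.81,0,-1],[0,0,0,-0.93,-0.81,0,-1],[0,0,0,0,0,-1,-1],[0,0,0,0,0,-1,-1],[0,0,0,0,0,-1,-1],[0,0,0,0,0,-1,-1],[0,0,0,0,0,-1,-1],[0,0,0,0,0,-0.5,-1],[0,0,0,0,0,0,-1]])

```text
t: 6.1
eef_pos: [0.3492, -0.2285, 0.0297]
ee_rot: [-3.139, 0.003, -0.122]
contact_force: [-0.9, 0.1, -0.6]
gripper_width: 0.0214
```

Emit:
drive_tool(series=[[0,0,0,0,0,-0.2,-1],[0,0,0,0,0,-0.15,-1],[0,0,0,0,0,0,-1],[0,0,0,0,0,0,-0.3],[0,0,0,0,0,0,0.2],[0,0,0,0,0,0,0.2],[0,0,0,0,0,1,0.5],[0,0,0,0,0,1,1],[0,0,0,0,0,1,1],[0,0,0,0,0,1,1],[0,0,0,0,0,1,1],[0,0,0,0,0,1,1],[0,0,0,0,0,0.8,1],[0,0,0,0,0,0,1],[0,0,0,0,0,0,1]])

```text
t: 7.6
eef_pos: [0.3501, -0.2293, 0.2247]
ee_rot: [3.141, -0.001, -0.122]
contact_force: [-0.8, -0.2, -0.6]
gripper_width: 0.0918
```

```bash
python3 - <<'E'
from h import *
im=get_image("side")
print("side cap",[( [round(float(v)) for v in b["extent"]],round(b["p"],2)) for b in finder.boxes_of("cap","side")][:3])
for b in finder.boxes_of("cap","side")[:1]:
    e=b["extent"];print(back(im,((e[0]+e[2])/2,(e[1]+e[3])/2),.02))
print(cassettes(im,0.014))
E
```

```text
side cap [([362, 183, 403, 209], 0.96), ([346, 168, 355, 181], 0.23)]
[ 0.35332621 -0.22082358  0.02      ]
[(460, 334, 5.6, 82, 45), (577, 346, 20.6, 81, 46), (479, 204, -5.4, 82, 46), (582, 216, -4.4, 83, 46)]
```

Emit:
drive_tool(series=[[0,0,0,0.78,0.94,0.14,1],[0,0,0,0.78,0.94,0.14,1],[0,0,0,0.78,0.94,0.14,1],[0,0,0,0.78,0.94,0.14,1],[0,0,0,0.78,0.94,0.14,1],[0,0,0,0.78,0.94,0.14,1],[0,0,0,0,0,0,1],[0,0,0,0,0,0,1]])

```text
t: 8.55
eef_pos: [0.4902, -0.0597, 0.2486]
ee_rot: [3.142, 0.003, -0.12]
contact_force: [-0.3, 0.6, -0.1]
gripper_width: 0.0918
```

```bash
python3 - <<'E'
from h import *
import pickle
im=get_image("wrist"); pickle.dump(im,open("w2.pkl","wb"))
c=proj(im,(0.5455,-0.06,.113));print(c, status.read_state()["eef_pos"])
x0=int(c[0]-130);y0=max(0,int(c[1]-95)); s=im["color"][y0:y0+190,x0:x0+260]; print(x0,y0)
cv2.imwrite("pics/w2.png",cv2.resize(s,None,fx=3,fy=3,interpolation=cv2.INTER_CUBIC))
E
```

```text
[320.57022166 127.91883599] [ 0.48988739 -0.06032731  0.24874032]
190 32
```

View pics/w2.png

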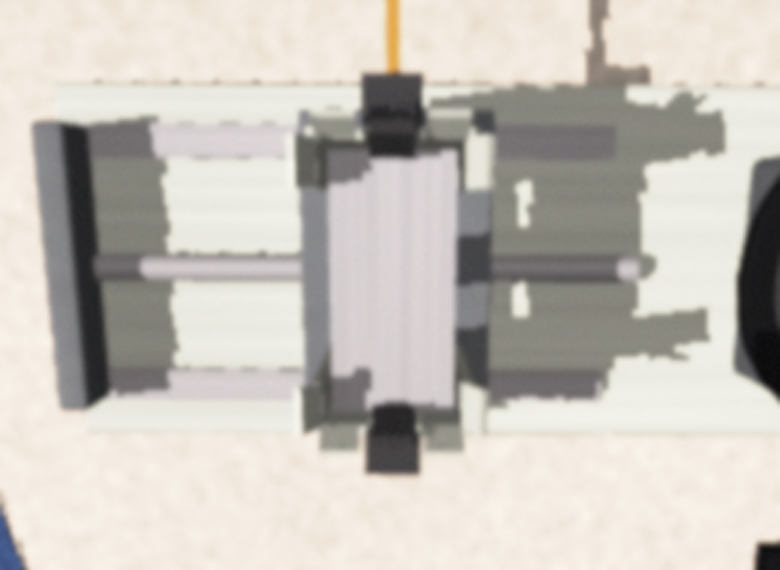

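The crop shows the open well. The outer corners of its posts are at about (297,114), (493,112), (490,432) and (297,432), the dark catches are at (392,~113) and (393,~440), and the light platform spans x from 328 to 458.

```bash
python3 - <<'E'
from h import *
import pickle
im=pickle.load(open("w2.pkl","rb"))
W=lambda x,y:(190+x/3,32+y/3)
P=[back(im,W(*p),.113) for p in((297,114),(493,112),(490,432),(297,432))];print(np.round(P,4),np.mean(P,0).round(4))
print("platform",back(im,W(328,280),.092),back(im,W(458,280),.092))
print("catch tips inner",back(im,W(392,155),.1),back(im,W(393,404),.1))
print("catch outer",back(im,W(392,73),.111),back(im,W(393,473),.111))
print("catch mid-y far",back(im,W(392,115),.111),"near",back(im,W(393,440),.111))
print("pointer", back(im,W(393,20),.082), "plate edge", back(im,W(100,85),.012),back(im,W(700,88),.012))
E
```

```text
[[ 0.5944 -0.0402  0.113 ]
 [ 0.5886 -0.0931  0.113 ]
 [ 0.5003 -0.0838  0.113 ]
 [ 0.5071 -0.0268  0.113 ]] [ 0.5476 -0.061   0.113 ]
platform [ 0.54830847 -0.04041662  0.092     ] [ 0.54360459 -0.0797231   0.092     ]
catch tips inner [ 0.58140466 -0.06434038  0.1       ] [ 0.50951386 -0.05566017  0.1       ]
catch outer [ 0.60178228 -0.06708565  0.111     ] [ 0.49065162 -0.05349342  0.111     ]
catch mid-y far [ 0.59126319 -0.06577018  0.111     ] near [ 0.50083059 -0.05476333  0.111     ]
pointer [ 0.61901384 -0.06901598  0.082     ] plate edge [0.62081873 0.03877366 0.012     ] [ 0.59398594 -0.17667278  0.012     ]
```

Emit:
drive_tool(series=[[0,0,0,-0.3,0.97,-0.37,1],[0,0,0,-0.3,0.97,-0.37,1],[0,0,0,-0.3,0.97,-0.37,1],[0,0,0,-0.3,0.97,-0.37,1],[0,0,0.26,-0.3,0.97,-0.37,1],[0,0,0,-0.3,0.97,-0.37,1],[0,0,0,-0.3,0.97,-0.37,1],[0,0,0,-0.3,0.97,-0.37,1],[0,0,0,-0.3,0.97,-0.37,1],[0,0,0,0,0,0,1],[0,0,0,0,0,0,1]])

```text
t: 9.7
eef_pos: [0.4093, 0.2008, 0.1496]
ee_rot: [3.141, 0.001, -0.099]
contact_force: [1.0, 0.2, 0.1]
gripper_width: 0.0919
```

```bash
cat > look.py <<'E'
from h import *
im=save("wrist","look.png"); s=status.read_state()
print("tcp",s["eef_pos"].round(4),"yaw",np.degrees(s["ee_rot"][2]).round(2),"t",s["t"])
for z in (0.015,): print(z,cassettes(im,z,300))
E
python3 look.py; cp pics/look.png pics/lookA.png
```

```text
tcp [0.4098 0.2006 0.15  ] yaw -5.72 t 9.75
0.015 [(460, 330, 6.3, 80, 44), (479, 201, -5.6, 79, 41), (552, 217, 84.4, 40, 22), (561, 336, 19.7, 51, 43)]
```

View pics/lookA.png

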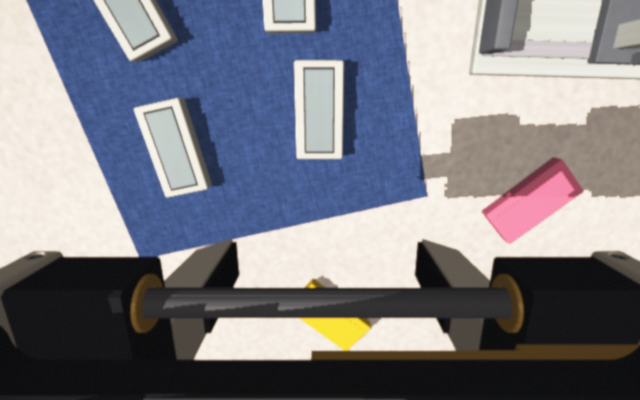

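The view shows cassette A at about (318,109), aligned with the tool, and C at (170,147).

Emit:
drive_tool(series=[[0,0,0,0.8,0,-0.5,1],[0,0,0,0.8,0.01,-0.8,1],[0,0,0,0.7,0,-1,1],[0,0,0,0,0,-1,1],[0,0,0,0,0,-1,1],[0,0,0,0,0,-0.52,1],[0,0,0,0,0,0,0],[0,0,0,0,0,0,-0.3],[0,0,0,0,0,0,-0.6],[0,0,0,0,0,0,-1],[0,0,0,0,0,0,-1],[0,0,0,0,0,0,-1],[0,0,0,0,0,0,-1]], force=40)

```text
t: 11.05
eef_pos: [0.4786, 0.202, 0.0055]
ee_rot: [3.142, -0.0, -0.099]
contact_force: [-0.2, -0.6, 0.6]
gripper_width: 0.0408
```

Emit:
drive_tool(series=[[0,0,0,0,0,0.5,-1],[0,0,0,0,0,1,-1],[0,0,0,0,0,1,-1],[0,0,0,0,0,1,-1],[0,0,0,0.25,-0.97,1,-1],[0,0,0,0.25,-0.97,1,-1],[0,0,-0.26,0.25,-0.97,0.15,-1],[0,0,0,0.25,-0.97,0,-1],[0,0,0,0.25,-0.97,0,-1],[0,0,0,0.25,-0.97,0,-1],[0,0,0,0.25,-0.97,0,-1],[0,0,0,0.25,-0.97,0,-1],[0,0,0,0.25,-0.97,0,-1],[0,0,0,0,0,0,-1],[0,0,0,0,0,-0.8,-1],[0,0,0,0,0,-0.5,-1],[0,0,0,0,0,0,-1]])

```text
t: 12.75
eef_pos: [0.5444, -0.059, 0.1337]
ee_rot: [-3.141, 0.005, -0.121]
contact_force: [-0.1, 0.3, -0.5]
gripper_width: 0.0398
```

```bash
python3 - <<'E'
from h import *
im=save("wrist","w3.png"); s=status.read_state();print(s["eef_pos"],np.degrees(s["ee_rot"]),s["gripper_width"],s["contact_force"])
cv2.imwrite("pics/w3.png",cv2.resize(im["color"][130:400,200:460],None,fx=2.2,fy=2.2,interpolation=cv2.INTER_CUBIC))
E
```

```text
[ 0.54530782 -0.05917013  0.13512089] [-1.79978422e+02  1.46873546e-01 -6.94952499e+00] 0.03943518016719995 [ 0.71181261 -0.35164885 -1.32375421]
```

View pics/w3.png

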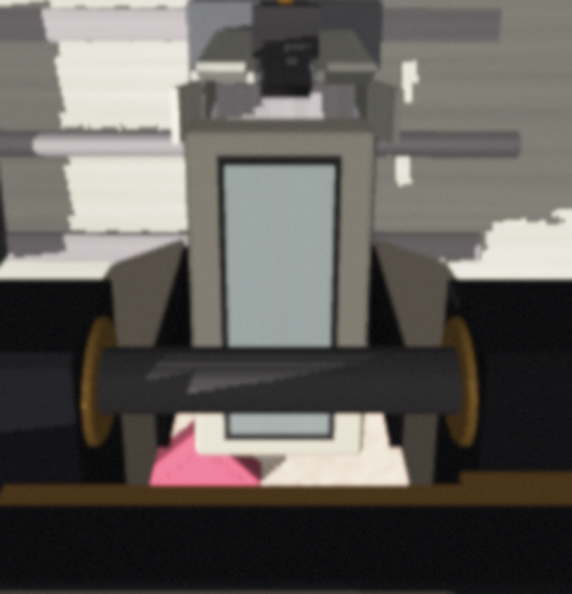

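The cassette is held square, with its far top edge at y≈123 and its near edge at y≈453 in the crop. It is centred laterally between the posts, at x≈281 against the catch at ≈286.

```bash
python3 - <<'E'
from h import *
im=get_image("wrist")
W=lambda x,y:(200+x/2.2,130+y/2.2)
for p in((281,125),(279,453)): print(back(im,W(*p),.1455))
print(np.mean([back(im,W(*p),.1455) for p in((187,125),(375,125),(362,453),(195,453))],0))
print("posts far inner/outer",back(im,W(200,66),.113),back(im,W(372,66),.113),"catch",back(im,W(286,45),.111))
E
```

```text
[ 0.58671896 -0.06374186  0.1455    ]
[ 0.50666126 -0.05363841  0.1455    ]
[ 0.54669763 -0.05862751  0.1455    ]
posts far inner/outer [ 0.59536311 -0.04484846  0.113     ] [ 0.5903024  -0.08668475  0.113     ] catch [ 0.59763754 -0.06635449  0.111     ]
```

Emit:
drive_tool(series=[[0,0,0,-0.02,-0.05,-0.2,-1],[0,0,0,0,0,-0.2,-1],[0,0,0,0,0,-0.2,-1],[0,0,0,0,0,-0.15,-1],[0,0,0,0,0,-0.1,-1],[0,0,0,0,0,0,-1]])

```text
t: 13.45
eef_pos: [0.5451, -0.0613, 0.1098]
ee_rot: [-3.142, 0.001, -0.122]
contact_force: [-1.0, 0.4, -0.1]
gripper_width: 0.0394
```

Emit:
drive_tool(series=[[0,0,0,0,0,-0.15,-1],[0,0,0,0,0,-0.15,-1],[0,0,0,0,0,-0.15,-1],[0,0,0,0,0,-0.15,-1],[0,0,0,0,0,-0.15,-1],[0,0,0,0,0,-0.15,-1],[0,0,0,0,0,-0.1,-1],[0,0,0,0,0,0,-1],[0,0,0,0,0,0,-1]])

```text
t: 14.35
eef_pos: [0.5456, -0.0615, 0.0805]
ee_rot: [3.141, -0.0, -0.122]
contact_force: [-0.2, 0.2, 4.3]
gripper_width: 0.0396
```

Emit:
drive_tool(series=[[0,0,0,0,0,0,-0.3],[0,0,0,0,0,0,0.3],[0,0,0,0,0,0,0.6],[0,0,0,0,0,0,1],[0,0,0,0,0,0.7,1],[0,0,0,0,0,1,1],[0,0,0,0,0,1,1],[0,0,0,0,0,0.5,1],[0,0,0,-0.7,0.08,0.5,1],[0,0,0,-0.5,0.06,0,1],[0,0,0,0,0,0,1],[0,0,0,0,0,0,1]])

```text
t: 15.55
eef_pos: [0.5097, -0.0573, 0.1913]
ee_rot: [3.142, -0.0, -0.122]
contact_force: [0.5, 0.2, 0.4]
gripper_width: 0.0917
```

```bash
cat > well.py <<'E'
from h import *
import sys
im=get_image("wrist"); s=status.read_state();print(s["eef_pos"].round(4),s["t"])
c=proj(im,(0.546,-0.06,.1)); x0=max(0,int(c[0]-80));y0=max(0,int(c[1]-80)); print(x0,y0)
cv2.imwrite("pics/"+sys.argv[1],cv2.resize(im["color"][y0:y0+160,x0:x0+160],None,fx=3,fy=3,interpolation=cv2.INTER_CUBIC))
print(cassettes(get_image("side"),.014))
E
python3 well.py well1.png
```

```text
[ 0.51   -0.0573  0.1911] 15.6
245 78
[(460, 334, 5.6, 82, 45), (577, 346, 20.6, 81, 46), (582, 216, -4.4, 83, 46)]
```

View pics/well1.png

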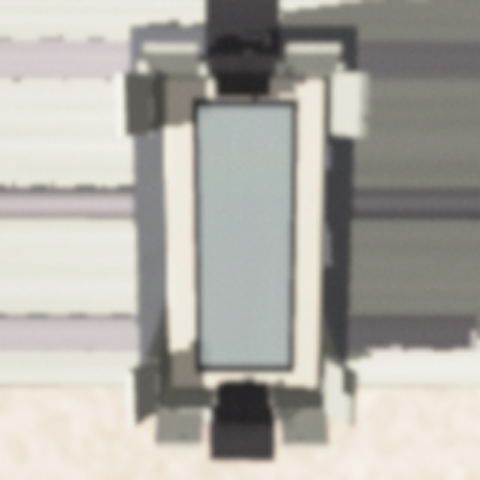

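Both catches overlap the ends of the cassette frame, at (240,90) and (240,385), so the first one is latched.

Emit:
drive_tool(series=[[0,0,0,0.01,1,-0.15,1],[0,0,0,0.01,1,-0.15,1],[0,0,0.48,0.01,1,-0.15,1],[0,0,0,0.01,1,-0.15,1],[0,0,0,0.01,1,-0.15,1],[0,0,0,0.01,1,-0.15,1],[0,0,0,0.01,1,-0.15,1],[0,0,0,0.01,1,-0.15,1],[0,0,0,0.01,1,-0.15,1],[0,0,0,0,0,0,1],[0,0,0,0,0,0,1]])

```text
t: 16.75
eef_pos: [0.5122, 0.2132, 0.1501]
ee_rot: [3.141, 0.001, -0.078]
contact_force: [0.5, 0.1, 0.0]
gripper_width: 0.0918
```

```bash
python3 look.py; python3 - <<'E'
from h import *
import pickle
d=pickle.load(open("im0.pkl","rb"))
print(back(d["side"],(200+50/2.3,140+300/2.3),0), back(d["scene"],(160+272/2.6,140+452/2.6),0))
E
```

```text
tcp [0.5124 0.2125 0.1504] yaw -4.55 t 16.8
0.015 [(466, 338, -19.0, 85, 52), (577, 342, 19.5, 81, 44), (582, 214, -4.9, 80, 41)]
[7.47888256e-01 2.49639875e-01 2.22044605e-16] [0.75733754 0.24928007 0.        ]
```

Emit:
drive_tool(series=[[0,0,-0.06,0.8,0.03,-0.5,1],[0,0,0,0.8,0.02,-0.8,1],[0,0,0,0.72,0,-1,1],[0,0,0,0,0,-1,1],[0,0,0,0,0,-1,1],[0,0,0,0,0,-0.52,1],[0,0,0,0,0,0,0],[0,0,0,0,0,0,-0.3],[0,0,0,0,0,0,-0.6],[0,0,0,0,0,0,-1],[0,0,0,0,0,0,-1],[0,0,0,0,0,0,-1],[0,0,0,0,0,0,-1]])

```text
t: 18.1
eef_pos: [0.5819, 0.2143, 0.0064]
ee_rot: [3.142, -0.0, -0.085]
contact_force: [-0.1, -0.5, 0.4]
gripper_width: 0.0401
```

Emit:
drive_tool(series=[[0,0,0,0,0,0.5,-1],[0,0,0,0,0,1,-1],[0,0,0,0,0,1,-1],[0,0,0,0,0,1,-1],[0,0,0,-0.12,-0.92,1,-1],[0,0,0,-0.12,-0.92,1,-1],[0,0,-0.41,-0.12,-0.92,0.12,-1],[0,0,0,-0.12,-0.92,0,-1],[0,0,0,-0.12,-0.92,0,-1],[0,0,0,-0.12,-0.92,0,-1],[0,0,0,-0.12,-0.92,0,-1],[0,0,0,-0.12,-0.92,0,-1],[0,0,0,-0.12,-0.9,0,-1],[0,0,0,-0.12,-0.9,0,-1],[0,0,0,0,0,-0.8,-1],[0,0,0,0,0,-0.5,-1],[0,0,0,0,0,0,-1],[0,0,0,0,0,0,-1]])

```text
t: 19.9
eef_pos: [0.5461, -0.0605, 0.1368]
ee_rot: [3.141, -0.001, -0.121]
contact_force: [0.5, 0.3, -0.6]
gripper_width: 0.0392
```

```bash
cat > held.py <<'E'
# held cassette over the well: grey window's centre in the world (top face z = tcp+0.0105)
from h import *
im=get_image("wrist"); s=status.read_state(); z=s["eef_pos"][2]+0.0095
print("tcp",s["eef_pos"].round(4),"yaw",np.degrees(s["ee_rot"][2]).round(2),"w",s["gripper_width"].round(4),"f",s["contact_force"].round(1),"t",s["t"])
c=im["color"].astype(int); w=((c[...,0]>c[...,2]+2)&(c[...,1]>110)).astype(np.uint8)
w[:, :240]=0; w[:,420:]=0
n,l,st,ce=cv2.connectedComponentsWithStats(w); k=1+np.argmax(st[1:,4]); x,y,ww,hh,a=st[k]; print("glass box",x,y,ww,hh,a)
print("far glass edge",back(im,(x+ww/2,y),z).round(4))
cv2.imwrite("pics/held.png",cv2.resize(im["color"][130:400,200:460],None,fx=2.2,fy=2.2))
E
python3 held.py
```

```text
Traceback (most recent call last):
  File "held.py", line 4, in <module>
    print("tcp",s["eef_pos"].round(4),"yaw",np.degrees(s["ee_rot"][2]).round(2),"w",s["gripper_width"].round(4),"f",s["contact_force"].round(1),"t",s["t"])
                                                                                    ^^^^^^^^^^^^^^^^^^^^^^^^
AttributeError: 'float' object has no attribute 'round'
```

```bash
sed -i 's/s\["gripper_width"\].round(4)/round(s["gripper_width"],4)/' held.py; python3 held.py
```

```text
tcp [ 0.5465 -0.0604  0.1372] yaw -6.9 w 0.0393 f [ 0.1 -0.4 -0.5] t 20.0
glass box 302 205 50 83 3941
far glass edge [ 0.5789 -0.0636  0.1467]
```

View pics/held.png

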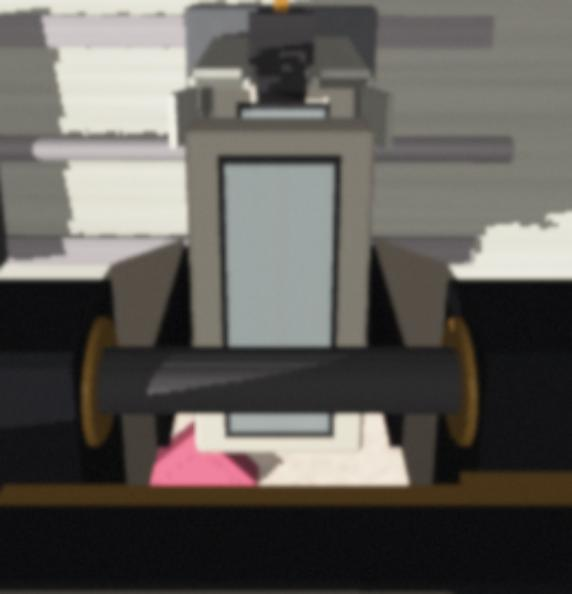

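Emit:
drive_tool(series=[[0,0,0,-0.05,-0.03,-0.2,-1],[0,0,0,0,0,-0.25,-1],[0,0,0,0,0,-0.25,-1],[0,0,0,0,0,-0.2,-1],[0,0,0,0,0,-0.15,-1],[0,0,0,0,0,-0.15,-1],[0,0,0,0,0,-0.15,-1],[0,0,0,0,0,-0.15,-1],[0,0,0,0,0,-0.15,-1],[0,0,0,0,0,-0.15,-1],[0,0,0,0,0,-0.1,-1],[0,0,0,0,0,0,-1],[0,0,0,0,0,0,-1]])

```text
t: 21.3
eef_pos: [0.5443, -0.0614, 0.079]
ee_rot: [3.141, -0.0, -0.121]
contact_force: [-2.8, -0.5, 6.2]
gripper_width: 0.0397
```

Emit:
drive_tool(series=[[0,0,0,0,0,0,-0.3],[0,0,0,0,0,0,0.3],[0,0,0,0,0,0,0.6],[0,0,0,0,0,0,1],[0,0,0,0,0,0.7,1],[0,0,0,0,0,1,1],[0,0,0,0,0,1,1],[0,0,0,0,0,0.5,1],[0,0,0,-0.7,0.08,0.5,1],[0,0,0,-0.5,0.06,0,1],[0,0,0,0,0,0,1],[0,0,0,0,0,0,1]])

```text
t: 22.5
eef_pos: [0.5086, -0.0573, 0.1898]
ee_rot: [3.141, -0.0, -0.121]
contact_force: [0.1, -0.2, 0.1]
gripper_width: 0.0915
```

```bash
python3 well.py well2.png
```

```text
[ 0.5088 -0.0573  0.1896] 22.55
245 77
[(460, 334, 5.6, 82, 45), (577, 346, 20.6, 81, 46)]
```

View pics/well2.png

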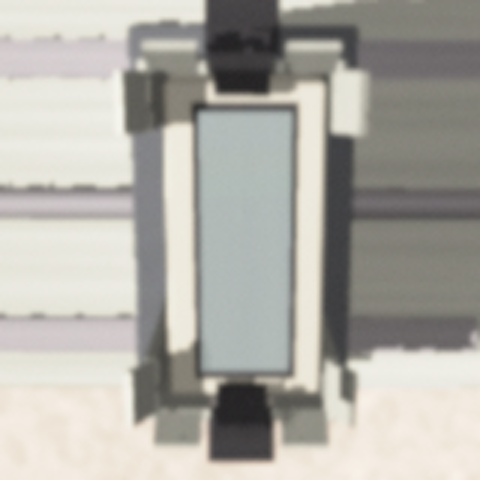

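The second cassette is latched: the catches overlap both ends and the glass appears at the same scale as the first.

Emit:
drive_tool(series=[[0,0,0.2,-0.305,0.975,-0.1,1],[0,0,0.2,-0.305,0.975,-0.1,1],[0,0,0.2,-0.305,0.975,-0.1,1],[0,0,0.2,-0.305,0.975,-0.1,1],[0,0,0.2,-0.305,0.975,-0.1,1],[0,0,0.2,-0.305,0.975,-0.1,1],[0,0,0.2,-0.305,0.975,-0.1,1],[0,0,0.2,-0.305,0.975,-0.1,1],[0,0,0.2,-0.305,0.975,-0.1,1],[0,0,0.2,-0.305,0.975,-0.1,1],[0,0,0.2,-0.305,0.975,-0.1,1],[0,0,0.2,-0.305,0.975,-0.1,1],[0,0,0.2,-0.305,0.975,-0.1,1],[0,0,0,0,0,0,1],[0,0,0,0,0,0,1]])

```text
t: 24.1
eef_pos: [0.3894, 0.3234, 0.1502]
ee_rot: [3.141, 0.001, 0.108]
contact_force: [-0.2, -1.1, 0.0]
gripper_width: 0.0917
```

```bash
python3 look.py
```

```text
tcp [0.3896 0.3228 0.1504] yaw 6.09 t 24.15
0.015 [(460, 332, 6.3, 79, 41)]
```

Emit:
drive_tool(series=[[0,0,0.04,0.8,0.1,-0.5,1],[0,0,0,0.8,0.1,-0.8,1],[0,0,0,0.78,0.1,-1,1],[0,0,0,0,0,-1,1],[0,0,0,0,0,-1,1],[0,0,0,0,0,-0.52,1],[0,0,0,0,0,0,0],[0,0,0,0,0,0,-0.3],[0,0,0,0,0,0,-0.6],[0,0,0,0,0,0,-1],[0,0,0,0,0,0,-1],[0,0,0,0,0,0,-1],[0,0,0,0,0,0,-1]])

```text
t: 25.45
eef_pos: [0.4608, 0.3321, 0.0065]
ee_rot: [-3.142, -0.0, 0.11]
contact_force: [0.2, -0.9, 0.0]
gripper_width: 0.0408
```

Emit:
drive_tool(series=[[0,0,0,0,0,0.5,-1],[0,0,0,0,0,1,-1],[0,0,0,0,0,1,-1],[0,0,0,0,0,1,-1],[0,0,-0.19,0.2,-0.94,1,-1],[0,0,-0.19,0.2,-0.94,1,-1],[0,0,-0.19,0.2,-0.94,0.12,-1],[0,0,-0.19,0.2,-0.94,0,-1],[0,0,-0.19,0.2,-0.94,0,-1],[0,0,-0.19,0.2,-0.94,0,-1],[0,0,-0.19,0.2,-0.94,0,-1],[0,0,-0.19,0.2,-0.94,0,-1],[0,0,-0.19,0.2,-0.94,0,-1],[0,0,-0.19,0.2,-0.94,0,-1],[0,0,-0.19,0.2,-0.94,0,-1],[0,0,-0.19,0.2,-0.92,0,-1],[0,0,-0.19,0.2,-0.92,0,-1],[0,0,-0.18,0.22,-0.9,0,-1],[0,0,0,0,0,-0.8,-1],[0,0,0,0,0,-0.5,-1]])

```text
t: 27.45
eef_pos: [0.545, -0.0613, 0.1348]
ee_rot: [-3.142, 0.001, -0.123]
contact_force: [-0.8, 0.7, -1.6]
gripper_width: 0.0393
```

Emit:
drive_tool(series=[[0,0,0,0,0,0,-1],[0,0,0,0,0,0,-1]])

```text
t: 27.65
eef_pos: [0.5454, -0.0603, 0.1361]
ee_rot: [3.142, 0.0, -0.122]
contact_force: [0.8, -0.4, 0.0]
gripper_width: 0.0395
```

```bash
python3 held.py
```

```text
tcp [ 0.5458 -0.0603  0.1366] yaw -6.96 w 0.0395 f [ 0.5 -0.6 -0.2] t 27.7
glass box 302 208 50 80 3792
far glass edge [ 0.5766 -0.0633  0.1461]
```

Emit:
drive_tool(series=[[0,0,0,0.01,-0.03,-0.2,-1],[0,0,0,0,0,-0.25,-1],[0,0,0,0,0,-0.25,-1],[0,0,0,0,0,-0.2,-1],[0,0,0,0,0,-0.15,-1],[0,0,0,0,0,-0.15,-1],[0,0,0,0,0,-0.15,-1],[0,0,0,0,0,-0.15,-1],[0,0,0,0,0,-0.15,-1],[0,0,0,0,0,-0.15,-1],[0,0,0,0,0,-0.12,-1],[0,0,0,0,0,0,-1],[0,0,0,0,0,0,-1]])

```text
t: 29.0
eef_pos: [0.5468, -0.0615, 0.0791]
ee_rot: [3.141, -0.003, -0.122]
contact_force: [0.6, -0.5, 8.5]
gripper_width: 0.0393
```

Emit:
drive_tool(series=[[0,0,0,0,0,0,-0.3],[0,0,0,0,0,0,0.3],[0,0,0,0,0,0,0.6],[0,0,0,0,0,0,1],[0,0,0,0,0,0.7,1],[0,0,0,0,0,1,1],[0,0,0,0,0,1,1],[0,0,0,0,0,0.5,1],[0,0,0,-0.7,0.08,0.5,1],[0,0,0,-0.5,0.06,0,1],[0,0,0,0,0,0,1],[0,0,0,0,0,0,1]])

```text
t: 30.2
eef_pos: [0.5098, -0.0571, 0.1891]
ee_rot: [3.142, 0.0, -0.122]
contact_force: [-0.6, -0.9, -0.8]
gripper_width: 0.0921
```

```bash
python3 well.py well3.png
```

```text
[ 0.5101 -0.0572  0.1889] 30.25
246 79
[(577, 346, 20.6, 81, 46)]
```

View pics/well3.png

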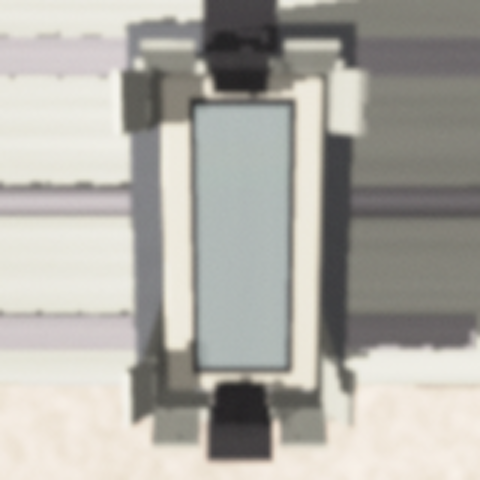

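The third cassette is latched; its far glass edge is at y=100 and the near one at y=370, with the catches over both ends.

Emit:
drive_tool(series=[[0,0,0.415,0,0.97,-0.1,1],[0,0,0.415,0,0.97,-0.1,1],[0,0,0.415,0,0.97,-0.1,1],[0,0,0.415,0,0.97,-0.1,1],[0,0,0.415,0,0.97,-0.1,1],[0,0,0.415,0,0.97,-0.1,1],[0,0,0.415,0,0.97,-0.1,1],[0,0,0.415,0,0.97,-0.1,1],[0,0,0.415,0,0.97,-0.1,1],[0,0,0.415,0,0.97,-0.1,1],[0,0,0.415,0,0.97,-0.1,1],[0,0,0.415,0,0.97,-0.1,1],[0,0,0.415,0,0.97,-0.1,1],[0,0,0,0,0,0,1],[0,0,0,0,0,0,1]])

```text
t: 31.8
eef_pos: [0.5096, 0.3216, 0.1493]
ee_rot: [3.141, 0.001, 0.35]
contact_force: [0.0, 0.0, -1.3]
gripper_width: 0.0919
```

```bash
python3 look.py
```

```text
tcp [0.5097 0.3209 0.1496] yaw 19.99 t 31.85
0.015 [(483, 188, 67.4, 75, 30), (577, 343, 20.0, 80, 41)]
```

Emit:
drive_tool(series=[[0,0,0,0.77,0.25,-0.5,1],[0,0,0,0.77,0.25,-0.8,1],[0,0,0,0.73,0.24,-1,1],[0,0,0,0,0,-1,1],[0,0,0,0,0,-1,1],[0,0,0,0,0,-0.5,1],[0,0,0,0,0,0,0],[0,0,0,0,0,0,-0.3],[0,0,0,0,0,0,-0.6],[0,0,0,0,0,0,-1],[0,0,0,0,0,0,-1],[0,0,0,0,0,0,-1],[0,0,0,0,0,0,-1]])

```text
t: 33.15
eef_pos: [0.5778, 0.3435, 0.0064]
ee_rot: [3.142, -0.0, 0.349]
contact_force: [-0.1, 0.6, 0.5]
gripper_width: 0.0403
```

Emit:
drive_tool(series=[[0,0,0,0,0,0.5,-1],[0,0,0,0,0,1,-1],[0,0,0,0,0,1,-1],[0,0,0,0,0,1,-1],[0,0,-0.385,-0.077,-0.964,1,-1],[0,0,-0.385,-0.077,-0.964,1,-1],[0,0,-0.385,-0.077,-0.964,0.12,-1],[0,0,-0.385,-0.077,-0.964,0,-1],[0,0,-0.385,-0.077,-0.964,0,-1],[0,0,-0.385,-0.077,-0.964,0,-1],[0,0,-0.385,-0.077,-0.964,0,-1],[0,0,-0.385,-0.077,-0.964,0,-1],[0,0,-0.385,-0.077,-0.964,0,-1],[0,0,-0.385,-0.077,-0.964,0,-1],[0,0,-0.385,-0.077,-0.964,0,-1],[0,0,-0.385,-0.077,-0.964,0,-1],[0,0,-0.385,-0.077,-0.964,0,-1],[0,0,-0.385,-0.077,-0.964,0,-1],[0,0,0,0,0,-0.8,-1],[0,0,0,0,0,-0.5,-1]])

```text
t: 35.15
eef_pos: [0.5452, -0.0625, 0.1361]
ee_rot: [3.141, -0.001, -0.123]
contact_force: [0.6, -0.2, -1.0]
gripper_width: 0.0396
```

Emit:
drive_tool(series=[[0,0,0,0,0,0,-1],[0,0,0,0,0,0,-1]])

```text
t: 35.35
eef_pos: [0.5457, -0.0614, 0.1368]
ee_rot: [3.141, -0.001, -0.121]
contact_force: [-0.1, -0.5, -0.8]
gripper_width: 0.04
```

```bash
python3 held.py
```

```text
tcp [ 0.5461 -0.0614  0.1372] yaw -6.93 w 0.0393 f [-0.1  0.4 -1.1] t 35.4
glass box 303 208 49 80 3786
far glass edge [ 0.5769 -0.0646  0.1467]
```

Emit:
drive_tool(series=[[0,0,0,0,0.01,-0.2,-1],[0,0,0,0,0,-0.25,-1],[0,0,0,0,0,-0.25,-1],[0,0,0,0,0,-0.2,-1],[0,0,0,0,0,-0.15,-1],[0,0,0,0,0,-0.15,-1],[0,0,0,0,0,-0.15,-1],[0,0,0,0,0,-0.15,-1],[0,0,0,0,0,-0.15,-1],[0,0,0,0,0,-0.15,-1],[0,0,0,0,0,-0.14,-1],[0,0,0,0,0,0,-1],[0,0,0,0,0,0,-1]], force=50)

```text
t: 36.7
eef_pos: [0.5461, -0.0613, 0.0786]
ee_rot: [3.141, -0.002, -0.121]
contact_force: [-1.9, 0.3, 10.8]
gripper_width: 0.0394
```

Emit:
drive_tool(series=[[0,0,0,0,0,0,-0.3],[0,0,0,0,0,0,0.3],[0,0,0,0,0,0,0.6],[0,0,0,0,0,0,1],[0,0,0,0,0,0.7,1],[0,0,0,0,0,1,1],[0,0,0,0,0,1,1],[0,0,0,0,0,0.5,1],[0,0,0,-0.7,0.08,0.5,1],[0,0,0,-0.5,0.06,0,1],[0,0,0,0,0,0,1],[0,0,0,0,0,0,1]])

```text
t: 37.9
eef_pos: [0.5096, -0.057, 0.1885]
ee_rot: [3.142, -0.0, -0.121]
contact_force: [-0.2, -0.1, -0.8]
gripper_width: 0.0919
```

```bash
python3 well.py well4.png
```

```text
[ 0.5099 -0.0571  0.1883] 37.95
246 79
[]
```

View pics/well4.png

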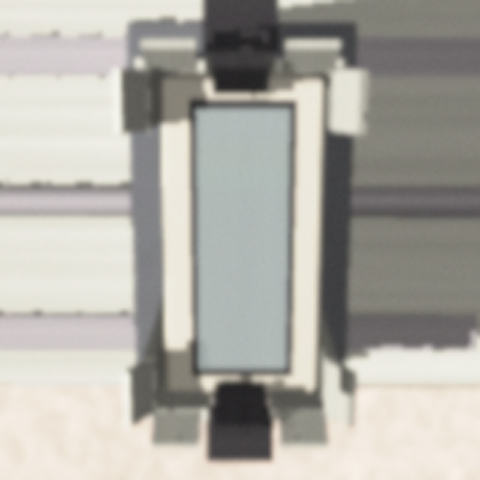

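All four are under the catches and the mat is empty. Next is the crank.

Emit:
drive_tool(series=[[0,0,0,-0.45,-0.85,0.05,1],[0,0,0,-0.45,-0.85,0.05,1],[0,0,0,-0.45,-0.85,0.05,1],[0,0,0,-0.45,-0.85,0.05,1],[0,0,0,-0.45,-0.85,0.05,1],[0,0,0,-0.45,-0.85,0.05,1],[0,0,0,0,0,0,1],[0,0,0,0,0,0,1]])

```text
t: 38.8
eef_pos: [0.4286, -0.2104, 0.1973]
ee_rot: [-3.141, 0.0, -0.123]
contact_force: [0.7, 0.2, 0.1]
gripper_width: 0.0915
```

```bash
python3 - <<'E'
from h import *
import pickle
im=get_image("wrist"); pickle.dump(im,open("w5.pkl","wb"))
print(status.read_state()["eef_pos"],proj(im,(.4858,-.2154,.106)),proj(im,(.4858,-.2154,.07)),proj(im,(.5254,-.2293,.068)))
for q in("crank_top","wheel","cap"): print(q,[( [round(float(v)) for v in b["extent"]],round(b["p"],2)) for b in finder.boxes_of(q,"wrist")][:3])
cv2.imwrite("pics/w5.png",cv2.resize(im["color"][0:240,180:460],None,fx=2.4,fy=2.4,interpolation=cv2.INTER_CUBIC))
E
```

```text
[ 0.42876992 -0.20978337  0.19726534] [325.42288929 130.22063176] [325.63259102 126.12835159] [336.81789355  73.53931984]
crank_top [([328, 120, 348, 144], 0.7)]
wheel [([268, 1, 403, 146], 0.63)]
cap [([319, 190, 392, 290], 0.84)]
```

View pics/w5.png

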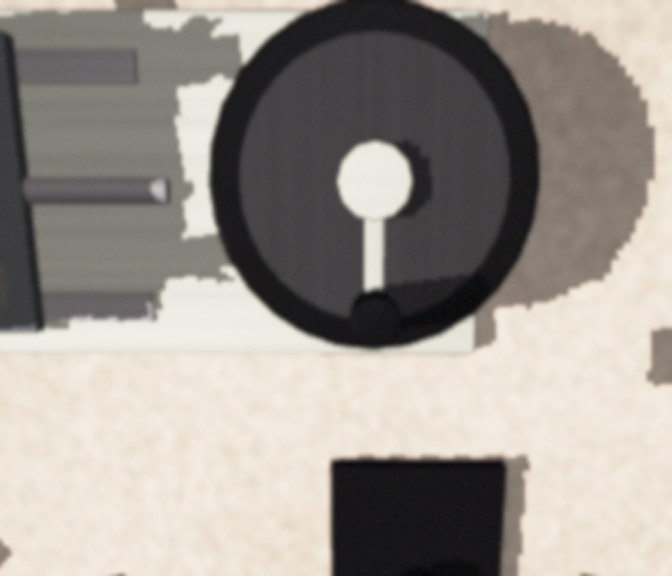

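The crank's top is at crop (375,317), straight below the hub at (374,180). The cap lies below it, at (418,520).

```bash
python3 - <<'E'
from h import *
import pickle
im=pickle.load(open("w5.pkl","rb"))
W=lambda x,y:(180+x/2.4,y/2.4)
c=back(im,W(375,317),.106); print("crank",c,"box",back(im,(338,132),.106))
for z in(.068,.072,.075): print("hub",z,back(im,W(374,180),z))
print("rim mid",back(im,W(375,173),.068))
print("cap far corners",back(im,W(332,461),.013),back(im,W(505,461),.013))
E
```

```text
crank [ 0.48351548 -0.22306323  0.106     ] box [ 0.48341953 -0.22433499  0.106     ]
hub 0.068 [ 0.52440785 -0.22839429  0.068     ]
hub 0.072 [ 0.52418755 -0.22826961  0.072     ]
hub 0.075 [ 0.52402232 -0.22817611  0.075     ]
rim mid [ 0.52653758 -0.22897339  0.068     ]
cap far corners [ 0.41457805 -0.19858378  0.013     ] [ 0.40533728 -0.27401381  0.013     ]
```

Emit:
drive_tool(series=[[0,0,0,0.91,-0.22,0,1],[0,0,0,0.91,-0.22,0,1],[0,0,0,0,0,-1,0.6],[0,0,0,0,0,-1,0.3],[0,0,0,0,0,-1,0.2],[0,0,0,0,0,-0.82,0],[0,0,0,0,0,0,-0.5],[0,0,0,0,0,0,-1],[0,0,0,0,0,0,-1],[0,0,0,0,0,0,-1],[0,0,0,0,0,0,-1]], force=15)

```text
t: 40.1
eef_pos: [0.4836, -0.2234, 0.0842]
ee_rot: [3.141, -0.002, -0.121]
contact_force: [0.7, 0.5, -0.6]
gripper_width: 0.0243
```

```bash
python3 - <<'E'
import numpy as np
p=np.radians(173-18*np.arange(21)); q=42/30*np.c_[np.cos(p),np.sin(p)]
print([[0,0,0,round(a,2),round(b,2),0,-1] for a,b in np.diff(q.round(2),axis=0)])
from rig import status; print(status.read_state())
E
```

```text
[[0, 0, 0, np.float64(0.12), np.float64(0.42), 0, -1], [0, 0, 0, np.float64(0.25), np.float64(0.36), 0, -1], [0, 0, 0, np.float64(0.34), np.float64(0.27), 0, -1], [0, 0, 0, np.float64(0.41), np.float64(0.15), 0, -1], [0, 0, 0, np.float64(0.44), np.float64(0.02), 0, -1], [0, 0, 0, np.float64(0.42), np.float64(-0.12), 0, -1], [0, 0, 0, np.float64(0.36), np.float64(-0.25), 0, -1], [0, 0, 0, np.float64(0.27), np.float64(-0.34), 0, -1], [0, 0, 0, np.float64(0.15), np.float64(-0.41), 0, -1], [0, 0, 0, np.float64(0.02), np.float64(-0.44), 0, -1], [0, 0, 0, np.float64(-0.12), np.float64(-0.42), 0, -1], [0, 0, 0, np.float64(-0.25), np.float64(-0.36), 0, -1], [0, 0, 0, np.float64(-0.34), np.float64(-0.27), 0, -1], [0, 0, 0, np.float64(-0.41), np.float64(-0.15), 0, -1], [0, 0, 0, np.float64(-0.44), np.float64(-0.02), 0, -1], [0, 0, 0, np.float64(-0.42), np.float64(0.12), 0, -1], [0, 0, 0, np.float64(-0.36), np.float64(0.25), 0, -1], [0, 0, 0, np.float64(-0.27), np.float64(0.34), 0, -1], [0, 0, 0, np.float64(-0.15), np.float64(0.41), 0, -1], [0, 0, 0, np.float64(-0.02), np.float64(0.44), 0, -1]]
{'t': 40.1, 'qpos': array([-5.76687716e-01,  5.11800379e-01,  1.69181849e+00, -1.22977221e-04,
        9.35835036e-01,  1.11538916e+00]), 'joint_velocities': array([-0.00089889,  0.00635764,  0.00613911, -0.00123763, -0.0023716 ,
       -0.00104959]), 'joint_efforts': array([ 4.61944984e-02, -4.68071866e+01, -1.96292621e+01,  5.75283438e-02,
       -6.26858301e-02,  8.15335443e-04]), 'eef_pos': array([ 0.48356438, -0.22342969,  0.08415737]), 'ee_rot': array([ 3.14056292e+00, -1.87715019e-03, -1.21206741e-01]), 'contact_force': array([ 0.67471251,  0.49911837, -0.64570923]), 'wrist_torque': array([0.02163538, 0.02435189, 0.04052468]), 'gripper_width': 0.024295856189466763}
```

Emit:
drive_tool(series=[[0,0,0,0,0,0,-1],[0,0,0,0,0,0,-1],[0,0,0,0,0,0,-1],[0,0,0,0.02,0.1,0,-1],[0,0,0,0.1,0.32,0,-1]])

```text
t: 40.6
eef_pos: [0.4867, -0.2118, 0.0837]
ee_rot: [3.14, -0.001, -0.122]
contact_force: [1.4, -2.6, 3.5]
gripper_width: 0.0154
```

Emit:
drive_tool(series=[[0,0,0,0.25,0.36,0,-1],[0,0,0,0.34,0.27,0,-1],[0,0,0,0.41,0.15,0,-1],[0,0,0,0.44,0.02,0,-1],[0,0,0,0.42,-0.12,0,-1],[0,0,0,0.36,-0.25,0,-1],[0,0,0,0.27,-0.34,0,-1],[0,0,0,0.15,-0.41,0,-1],[0,0,0,0.02,-0.44,0,-1],[0,0,0,-0.12,-0.42,0,-1]])

```text
t: 41.6
eef_pos: [0.5639, -0.2453, 0.0836]
ee_rot: [-3.14, -0.001, -0.121]
contact_force: [-2.6, 4.2, 9.5]
gripper_width: 0.0155
```

Emit:
drive_tool(series=[[0,0,0,-0.25,-0.36,0.03,-1],[0,0,0,-0.34,-0.27,0,-1],[0,0,0,-0.41,-0.15,0,-1],[0,0,0,-0.44,-0.02,0,-1],[0,0,0,-0.42,0.12,0,-1],[0,0,0,-0.36,0.25,0,-1],[0,0,0,-0.27,0.34,0,-1],[0,0,0,-0.15,0.41,0,-1],[0,0,0,-0.02,0.44,0,-1],[0,0,0,0.12,0.42,0,-1],[0,0,0,0.25,0.36,0,-1],[0,0,0,0.34,0.27,0,-1],[0,0,0,0.41,0.15,0,-1],[0,0,0,0.44,0.02,0,-1],[0,0,0,0.42,-0.12,0,-1],[0,0,0,0.36,-0.25,0,-1],[0,0,0,0.27,-0.34,0,-1],[0,0,0,0.15,-0.41,0,-1],[0,0,0,0.02,-0.44,0,-1],[0,0,0,-0.12,-0.42,0,-1]])

```text
t: 43.6
eef_pos: [0.5635, -0.2459, 0.0838]
ee_rot: [-3.141, -0.001, -0.12]
contact_force: [0.8, 2.2, 2.0]
gripper_width: 0.0156
```

Emit:
drive_tool(series=[[0,0,0,-0.25,-0.36,0,-1],[0,0,0,-0.34,-0.27,0,-1],[0,0,0,-0.41,-0.15,0,-1],[0,0,0,-0.44,-0.02,0,-1],[0,0,0,-0.42,0.12,0,-1],[0,0,0,-0.36,0.25,0,-1],[0,0,0,-0.27,0.34,0,-1],[0,0,0,-0.15,0.41,0,-1],[0,0,0,-0.02,0.44,0,-1],[0,0,0,0,0,0,-1],[0,0,0,0,0,0,-1]])

```text
t: 44.7
eef_pos: [0.4831, -0.2229, 0.0839]
ee_rot: [3.141, -0.002, -0.121]
contact_force: [7.2, 0.2, -4.4]
gripper_width: 0.0154
```

Emit:
drive_tool(series=[[0,0,0,0,0,0,-0.6],[0,0,0,0,0,0,-0.4],[0,0,0,0,0,0,-0.2],[0,0,0,0,0,1,0],[0,0,0,0,0,1,0],[0,0,0,0,0,1,0],[0,0,0,0.3,1,0.5,0],[0,0,0,0.3,1,0,0],[0,0,0,0.3,1,0,0],[0,0,0,0.3,1,0,0],[0,0,0,0.3,1,0,0],[0,0,0,0.2,1,0,0],[0,0,0,0,0,0,0],[0,0,0,0,0,0,0]])

```text
t: 46.1
eef_pos: [0.5335, -0.043, 0.1888]
ee_rot: [3.141, 0.001, -0.12]
contact_force: [0.8, 0.2, -1.0]
gripper_width: 0.0457
```

```bash
python3 - <<'E'
from h import *
import pickle
im=get_image("wrist"); pickle.dump(im,open("w6.pkl","wb"))
print(status.read_state()["eef_pos"],proj(im,(.649,-.031,.1)))
cv2.imwrite("pics/w6.png",cv2.resize(im["color"][0:230,200:460],None,fx=2.6,fy=2.6,interpolation=cv2.INTER_CUBIC))
E
```

```text
[ 0.53358406 -0.04368432  0.18883237] [289.90808107  45.89833773]
```

View pics/w6.png

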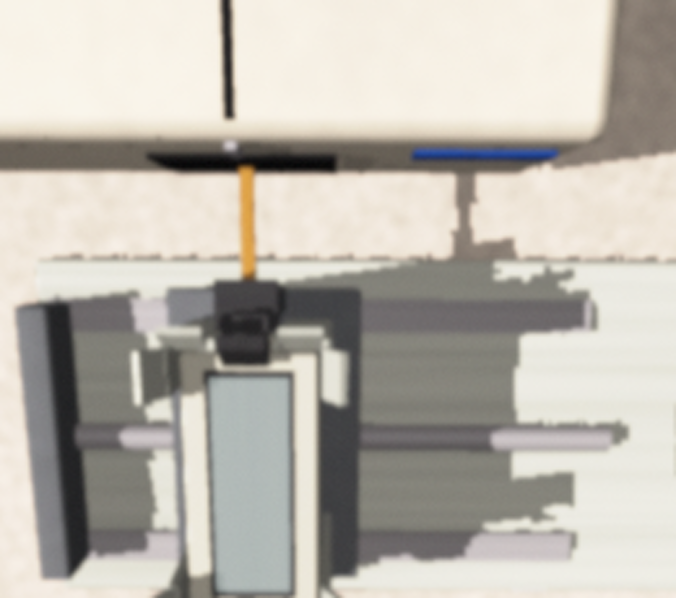

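The crop shows the index line ending at (229,118) and the orange pointer at x≈247, its tip near (246,168). The pointer still sits a little to the −y side (right).

```bash
python3 - <<'E'
from h import *
import pickle
im=pickle.load(open("w6.pkl","rb"))
W=lambda x,y:(200+x/2.6,y/2.6)
a=np.radians(-6.95); Y=np.array([-np.sin(a),np.cos(a),0]);X=np.array([np.cos(a),np.sin(a),0]); O=np.array([.546,-.0605,0])
for n,p,z in(("mark",(229,118),.1),("mark up",(227,20),.1),("mark edge",(230,138),.1),("ptr tip",(246,168),.082),("ptr root",(249,276),.082),("catch",(250,285),.111),("plate L",(60,262),.012),("plate R",(650,266),.012)):
    q=back(im,W(*p),z); print(n,q.round(4),"xf %.4f yf %.4f"%((q-O)@X,(q-O)@Y))
E
```

```text
mark [ 0.6495 -0.0298  0.1   ] xf 0.0990 yf 0.0430
mark up [ 0.6718 -0.0328  0.1   ] xf 0.1215 yf 0.0428
mark edge [ 0.6447 -0.0294  0.1   ] xf 0.0942 yf 0.0429
ptr tip [ 0.6388 -0.031   0.082 ] xf 0.0885 yf 0.0405
ptr root [ 0.6097 -0.0276  0.082 ] xf 0.0593 yf 0.0404
catch [ 0.6079 -0.0302  0.111 ] xf 0.0578 yf 0.0376
plate L [0.6218 0.0468 0.012 ] xf 0.0623 yf 0.1157
plate R [ 0.5947 -0.1678  0.012 ] xf 0.0613 yf -0.1006
```

Emit:
drive_tool(series=[[0,0,0,-0.28,-1,0,0],[0,0,0,-0.28,-1,0,0],[0,0,0,-0.28,-1,0,0],[0,0,0,-0.28,-1,0,0],[0,0,0,-0.28,-1,0,0],[0,0,0,-0.28,-0.98,0,0],[0,0,0,0,0,-0.5,0],[0,0,0,0,0,-1,0],[0,0,0,0,0,-1,0],[0,0,0,0,0,-1,0],[0,0,0,0,0,0,-0.5],[0,0,0,0,0,0,-1],[0,0,0,0,0,0,-1],[0,0,0,0,0,0,-1],[0,0,0,0,0,0,-1]])

```text
t: 47.65
eef_pos: [0.4843, -0.2231, 0.0854]
ee_rot: [3.14, -0.003, -0.121]
contact_force: [0.0, -0.1, 5.0]
gripper_width: 0.0154
```

Emit:
drive_tool(series=[[0,0,0,0.12,0.42,0,-1],[0,0,0,0.25,0.36,0,-1],[0,0,0,0.13,0.12,0,-1],[0,0,0,0,0,0,-1],[0,0,0,0,0,0,-1],[0,0,0,0,0,0,-0.6],[0,0,0,0,0,0,-0.4],[0,0,0,0,0,0,-0.2],[0,0,0,0,0,1,0],[0,0,0,0,0,1,0],[0,0,0,0,0,1,0],[0,0,0,0.3,1,0.5,0],[0,0,0,0.3,1,0,0],[0,0,0,0.3,1,0,0],[0,0,0,0.3,1,0,0],[0,0,0,0,1,0,0],[0,0,0,0,0,0,0],[0,0,0,0,0,0,0]])

```text
t: 49.45
eef_pos: [0.5343, -0.0451, 0.1886]
ee_rot: [3.141, 0.001, -0.12]
contact_force: [0.1, -0.7, 0.7]
gripper_width: 0.0458
```

```bash
python3 - <<'E'
from h import *
import pickle
im=get_image("wrist"); pickle.dump(im,open("w7.pkl","wb"))
print(status.read_state()["eef_pos"])
c=im["color"].astype(int)
# orange pointer columns per row, dark mark columns
o=(c[...,2]>c[...,0]+60)&(c[...,2]>120); 
a=np.radians(-6.95); Y=np.array([-np.sin(a),np.cos(a),0]); O=np.array([.546,-.0605,0])
for r_ in range(5,110,6):
    u=np.where(o[r_,200:460])[0]+200; v=np.where((c[r_,200:460].max(1)<90))[0]+200
    print(r_, ("ptr %.1f yf %.4f"%(u.mean(),(back(im,(u.mean(),r_),.082)-O)@Y) if len(u) else ""), ("dark n%d %.1f yf %.4f"%(len(v),v.mean(),(back(im,(v.mean(),r_),.1)-O)@Y)) if 0<len(v)<8 else "")
cv2.imwrite("pics/w7.png",cv2.resize(im["color"][0:230,200:460],None,fx=2.6,fy=2.6,interpolation=cv2.INTER_CUBIC))
im=get_image("side"); print("cap",[(back(im,((b["extent"][0]+b["extent"][2])/2,(b["extent"][1]+b["extent"][3])/2),.02).round(3),b["p"]) for b in finder.boxes_of("cap","side")][:2])
E
```

```text
[ 0.5344227  -0.04585335  0.1887145 ]
5  dark n2 283.5 yf 0.0432
11  dark n2 283.5 yf 0.0433
17  dark n3 284.0 yf 0.0431
23  dark n3 284.0 yf 0.0433
29  dark n2 284.5 yf 0.0430
35  dark n2 284.5 yf 0.0432
41  dark n2 284.5 yf 0.0433
47  
53  
59  
65  
71 ptr 288.5 yf 0.0431 
77 ptr 288.5 yf 0.0433 
83 ptr 288.5 yf 0.0434 
89 ptr 288.5 yf 0.0435 
95 ptr 289.5 yf 0.0429 
101 ptr 289.5 yf 0.0430 
107 ptr 289.5 yf 0.0432 
cap []
```

Pointer and mark agree, both at yf ≈ 0.043. Next I fetch the cap.

Emit:
drive_tool(series=[[0,0,0,-0.9,-0.87,0.05,0.3],[0,0,0,-0.9,-0.87,0.05,0.3],[0,0,0,-0.9,-0.87,0.05,0.3],[0,0,0,-0.9,-0.87,0.05,0.3],[0,0,0,-0.9,-0.87,0.05,0.3],[0,0,0,-0.9,-0.87,0.05,0.3],[0,0,0,-0.9,-0.87,0.05,0.3],[0,0,0,0,0,0,0.3],[0,0,0,0,0,0,0.3]])

```text
t: 50.5
eef_pos: [0.345, -0.2294, 0.1996]
ee_rot: [3.141, -0.0, -0.125]
contact_force: [-0.6, 0.2, 0.3]
gripper_width: 0.0596
```

```bash
python3 - <<'E'
from h import *
import pickle
im=get_image("wrist"); pickle.dump(im,open("w8.pkl","wb"))
print(status.read_state()["eef_pos"],proj(im,(.35,-.2293,.037)))
print([b["extent"] for b in finder.boxes_of("cap","wrist")][:2])
cv2.imwrite("pics/w8.png",cv2.resize(im["color"][60:400,180:480],None,fx=2,fy=2,interpolation=cv2.INTER_CUBIC)[:600])
E
```

```text
[ 0.34549408 -0.22871793  0.19952418] [327.05885234 178.08047272]
[[286.9, 116.4, 366.7, 225.7]]
```

View pics/w8.png

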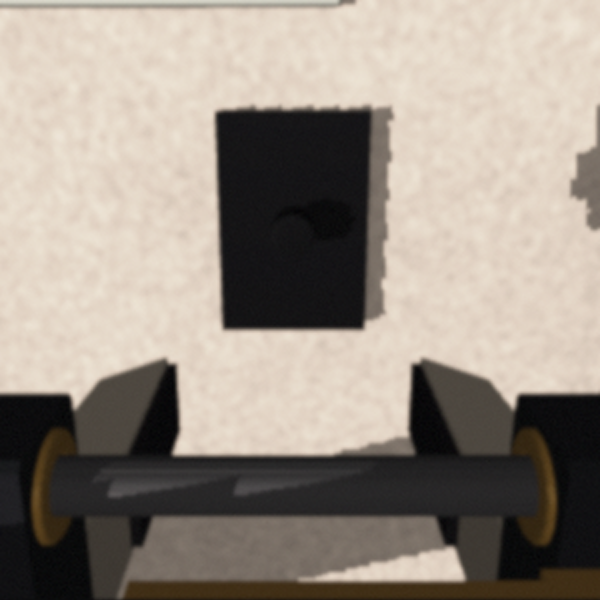

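The cap is where I left it, with its knob at crop (294,233), which is px (327,176) against the predicted (327,178).

```bash
python3 - <<'E'
from h import *
import pickle
im=pickle.load(open("w8.pkl","rb")); W=lambda p:(180+p[0]/2,60+p[1]/2)
P=[back(im,W(p),.013) for p in((217,112),(371,111),(363,328),(223,328))]
print(np.round(P,4),np.mean(P,0)); v=P[0]-P[3]+P[1]-P[2]; print(np.degrees(np.arctan2(v[1],v[0]))); print(back(im,W((294,232)),.037))
E
```

```text
[[ 0.4119 -0.1984  0.013 ]
 [ 0.4029 -0.2744  0.013 ]
 [ 0.2887 -0.2596  0.013 ]
 [ 0.2982 -0.1837  0.013 ]] [ 0.35039399 -0.22901489  0.013     ]
-7.383278729187065
[ 0.35206707 -0.22950016  0.037     ]
```

Emit:
drive_tool(series=[[0,0,0,0.18,-0.01,-1,0.3],[0,0,0,0,0,-1,0.3],[0,0,0,0,0,-1,0.3],[0,0,0,0,0,-1,0.3],[0,0,0,0,0,-1,0.2],[0,0,0,0,0,-0.6,0.2],[0,0,0,0,0,-0.35,0.2],[0,0,0,0,0,0,-0.4],[0,0,0,0,0,0,-1],[0,0,0,0,0,0,-1],[0,0,0,0,0,0,-1],[0,0,0,0,0,0,-1],[0,0,0,0,0,0,-1],[0,0,0,0,0,0,-1]], force=35)

```text
t: 52.0
eef_pos: [0.3514, -0.2289, 0.0216]
ee_rot: [3.141, -0.001, -0.121]
contact_force: [-0.9, 0.7, 6.6]
gripper_width: 0.021
```

Emit:
drive_tool(series=[[0,0,0,0,0,0.5,-1],[0,0,0,0,0,1,-1],[0,0,0,0,0,1,-1],[0,0,0,0,0,1,-1],[0,0,0,0,0,1,-1],[0,0,0,0,0,1,-1],[0,0,0,0,0,0.5,-1],[0,0,0,0.83,0.88,0,-1],[0,0,0,0.83,0.88,0,-1],[0,0,0,0.83,0.88,0,-1],[0,0,0,0.83,0.88,0,-1],[0,0,0,0.83,0.88,0,-1],[0,0,0,0.83,0.88,0,-1],[0,0,0,0.83,0.88,0,-1],[0,0,0,0.85,0.87,0,-1],[0,0,0,0,0,-1,-1],[0,0,0,0,0,-0.8,-1],[0,0,0,0,0,0,-1]])

```text
t: 53.8
eef_pos: [0.5484, -0.017, 0.1435]
ee_rot: [-3.141, 0.008, -0.121]
contact_force: [0.2, -1.1, -0.6]
gripper_width: 0.0209
```

```bash
python3 - <<'E'
from h import *
s=status.read_state(); print(s["eef_pos"],s["gripper_width"],s["contact_force"],np.degrees(s["ee_rot"]))
im=get_image("wrist")
cv2.imwrite("pics/w9.png",cv2.resize(im["color"][130:400,180:480],None,fx=2,fy=2,interpolation=cv2.INTER_CUBIC))
print([(b["extent"],b["p"]) for b in finder.boxes_of("cap","wrist")][:2])
E
```

```text
[ 0.54836288 -0.01697326  0.14351165] 0.02087314252238208 [ 0.19987256 -1.12732913 -0.59021382] [-179.98480695    0.45081726   -6.92482976]
[]
```

View pics/w9.png

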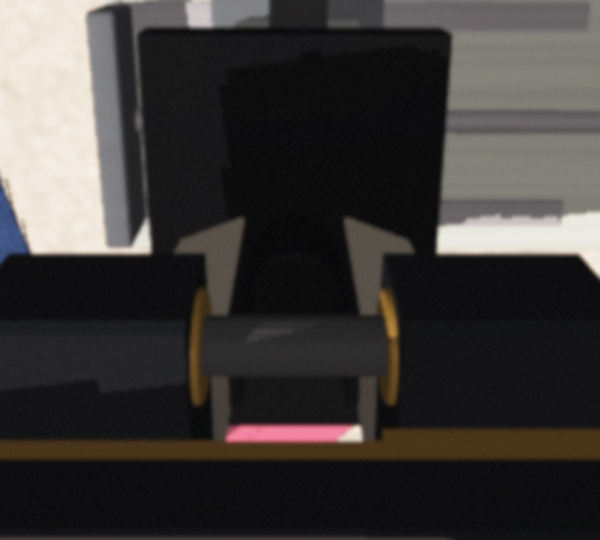

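The cap is held square. Its far edge spans x 142–450 (middle 296), in line with the far catch at about 299.

Emit:
drive_tool(series=[[0,0,0,0,0,0,-1],[0,0,0,0.03,-0.02,-0.15,-1],[0,0,0,0,0,-0.15,-1],[0,0,0,0,0,-0.15,-1],[0,0,0,0,0,-0.1,-1],[0,0,0,0,0,0,-1]])

```text
t: 54.5
eef_pos: [0.5514, -0.0182, 0.1299]
ee_rot: [3.142, 0.001, -0.121]
contact_force: [-0.4, -0.4, -1.8]
gripper_width: 0.0211
```

Emit:
drive_tool(series=[[0,0,0,0,0,-0.1,-1],[0,0,0,0,0,-0.07,-1],[0,0,0,0,0,-0.05,-1],[0,0,0,0,0,0,-1],[0,0,0,0,0,0,-1]])

```text
t: 55.0
eef_pos: [0.5518, -0.0182, 0.1247]
ee_rot: [3.141, -0.001, -0.121]
contact_force: [-2.3, -0.3, 6.2]
gripper_width: 0.0207
```

Emit:
drive_tool(series=[[0,0,0,0,0,0.02,-0.4],[0,0,0,0,0,0,-0.2],[0,0,0,0,0,0,0],[0,0,0,0,0,0,0.2],[0,0,0,0,0,0.5,0.3],[0,0,0,0,0,1,0.3],[0,0,0,0,0,1,0.3],[0,0,0,0,0,1,0.3],[0,0,0,-0.8,0.1,1,0.3],[0,0,0,-0.8,0.1,1,0.3],[0,0,0,-0.8,0.1,0.5,0.3],[0,0,0,0,0,0,0.3],[0,0,0,0,0,0,0.3]])

```text
t: 56.3
eef_pos: [0.4798, -0.0093, 0.3046]
ee_rot: [3.141, -0.001, -0.121]
contact_force: [-0.5, 0.9, -0.1]
gripper_width: 0.0596
```

```bash
python3 - <<'E'
from h import *
import pickle
im=get_image("wrist"); sd=get_image("side"); sc=get_image("scene"); pickle.dump((im,sd,sc),open("w10.pkl","wb"))
print(status.read_state()["eef_pos"],"cap corners expected at",[proj(im,p).round() for p in((.5512,-.018,.116),)])
a=cv2.resize(im["color"][0:240,180:460],None,fx=1.5,fy=1.5)   # 420x360
f=lambda i,c,r:cv2.resize(i["color"][c[1]-40:c[1]+40,c[0]-47:c[0]+47],(376,320),interpolation=cv2.INTER_CUBIC)
p=proj(sd,(.55,-.018,.11)).astype(int);q=proj(sc,(.55,-.018,.11)).astype(int);print(p,q)
b=np.vstack([f(sd,p,0)[:298],f(sc,q,0)[:298]]); canvas=np.zeros((596,796,3),np.uint8); canvas[:360,:420]=a; canvas[:596,420:796]=b
cv2.imwrite("pics/w10.png",canvas)
E
```

```text
[ 0.48003036 -0.00934109  0.30328054] cap corners expected at [array([328., 106.])]
[310 204] [291 194]
```

View pics/w10.png

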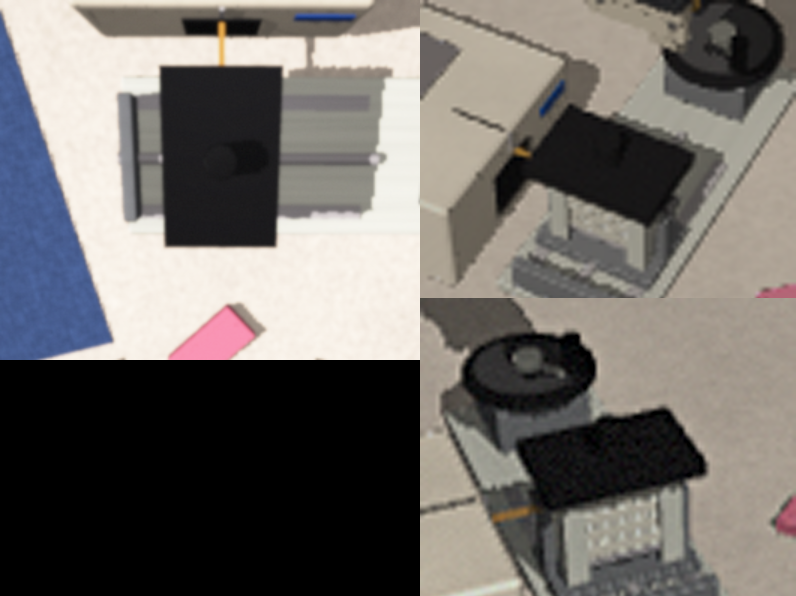

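The cap looks level and centred from all three views. One numeric check of the cap and pointer remains before handing in.

Emit:
drive_tool(series=[[0,0,0,0.9,-0.1,0,0.3],[0,0,0,0.9,-0.1,0,0.3],[0,0,0,0,0,0,0.3],[0,0,0,0,0,0,0.3],[0,0,0,0,0,0,0.3]])

```text
t: 56.95
eef_pos: [0.5332, -0.0152, 0.3037]
ee_rot: [-3.142, 0.002, -0.121]
contact_force: [-0.3, -0.7, 1.0]
gripper_width: 0.0596
```

```bash
python3 - <<'E'
from h import *
im=get_image("wrist"); c=im["color"].astype(int)
o=(c[...,2]>c[...,0]+60)&(c[...,2]>120)
a=np.radians(-6.95); Y=np.array([-np.sin(a),np.cos(a),0]); X=np.array([np.cos(a),np.sin(a),0]); O=np.array([.546,-.0605,0])
for r_ in range(2,110,5):
    u=np.where(o[r_,260:400])[0]+260; v=np.where((c[r_,260:400].max(1)<110))[0]+260
    print(r_, ("ptr %.1f yf %.4f"%(u.mean(),(back(im,(u.mean(),r_),.082)-O)@Y) if 0<len(u)<12 else ""), ("dark n%d %.1f yf %.4f"%(len(v),v.mean(),(back(im,(v.mean(),r_),.1)-O)@Y)) if 0<len(v)<8 else "")
d=(c.max(2)<45).astype(np.uint8); d[:,:240]=0; d[:,430:]=0; d[230:]=0
d=cv2.morphologyEx(d,cv2.MORPH_OPEN,np.ones((9,9)))
n,l,st,ce=cv2.connectedComponentsWithStats(d); k=1+np.argmax(st[1:,4])
P=np.array([back(im,p[0],.116)[:2] for p in max(cv2.findContours((l==k).astype(np.uint8),0,1)[0],key=len)],np.float32)
R=cv2.minAreaRect(P*1000); q=np.array([*R[0],0])/1000-O; print(R,"xf %.4f yf %.4f"%(q@X,q@Y))
print(status.read_state()["contact_force"])
E
```

```text
2  
7  dark n1 328.0 yf 0.0434
12  dark n1 328.0 yf 0.0434
17  dark n1 328.0 yf 0.0434
22  dark n1 328.0 yf 0.0434
27  dark n1 328.0 yf 0.0434
32  dark n1 328.0 yf 0.0434
37  dark n1 328.0 yf 0.0434
42  dark n1 328.0 yf 0.0434
47  dark n1 328.0 yf 0.0434
52  dark n1 328.0 yf 0.0434
57  
62  
67  
72 ptr 328.0 yf 0.0433 
77 ptr 328.0 yf 0.0433 
82 ptr 327.5 yf 0.0438 
87 ptr 327.5 yf 0.0438 
92 ptr 327.5 yf 0.0438 
97 ptr 328.0 yf 0.0432 
102  
107  
((551.4442749023438, -16.97079849243164), (75.80696868896484, 112.44376373291016), 83.10901641845703) xf 0.0001 yf 0.0439
[ 0.37961259 -0.43445293  0.55460356]
```

Pointer and mark agree to within 0.5 mm, and the cap is within about 1 mm of the well's middle.

```bash
python3 -c "
from rig import job; print(job.close_job())"
```

```text
the job is handed in; nothing more can be done
None
```

I handed the job in at about 57 s on the robot's clock; no verdict is reported. I took the cap off and set it on the bench, then pressed all four cassettes down one by one. Two turns of the handwheel plus about 43° clockwise brought the pointer to the mark, and I put the cap back on.

Last checks:
- **Cassettes:** both catches overlapped each cassette's ends in the close-up views. The push force rose from about 4 to 11 N over the four, and no cassette was left on the mat. These views were taken before the cap went back on.
- **Pointer:** it lies within about 0.5 mm of the index line along the feeder's y.
- **Cap:** it sits about 1 mm from the well's middle. It looked level from three cameras, though I did not measure its height or tilt, and the gripper was clear of everything.
- **Bystanders:** I never moved the arm near the bottle, tip box or beaker, but I did not measure their final positions.

No check failed or disagreed. The cap finder missed in two pictures, so I measured the cap directly from the images.

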